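# Fit the post tube on the leaning ribbon stand

### The job

Put the ribbon stand together: take the post tube out of its wooden rest, slide it hollow end first down onto the leaning steel stub of the stand until it sits on the grey collar, and turn it until the red spring button pops out through the hole in the tube. Then let go, and leave the marker, scissors and loose ribbon spool on the front of the worktop where they are.

Things in the scene. Friction and masses are not known exactly. Their poses are not given: they have to be found in the camera images.
- tube_centre (a point): Centre (half-way up, on the axis) of the loose round post tube, 130 mm long; z runs along its axis to the closed top. Upper 52 mm: solid black rubber grip, diameter 30 mm, the place to hold it, from above along its axis. At the start it stands upright in the rest, bottom end 8 mm above the worktop.
- post_tube: The post tube, 120 g; origin at the middle of its bottom end, axes as tube_centre. Lower part: aluminium, outer diameter 32 mm, bore 26 mm, open at the bottom and hollow for 68 mm.
- tube_foot (a point): The middle of the open bottom end of the post tube, 65 mm below its centre; same axes as tube_centre.
- tube_hole (a point): The button hole through the wall on the tube's -x side, 9.5 mm wide and 12 mm tall, its middle 24.5 mm above the bottom end and 16 mm from the axis; a thin red line runs up the tube from it. It faces roughly towards the robot; the rest hides it at first, the line shows. Same axes as tube_centre.
- stub_foot (a point): Ribbon stand (fixed, white round foot 120 mm across): centre of the top face of its grey collar (diameter 38 mm), where the stub starts, 60 mm above the worktop. z runs up along the stub, which leans 30 degrees from upright, roughly towards the robot; -x is its underside, roughly facing the robot. Fully home, tube_foot coincides with stub_foot and their z axes agree.
- stub_tip (a point): Centre of the free upper end of the steel stub, 64 mm from the collar; axes as stub_foot. The stub is 24 mm in diameter; its last 11 mm taper to 13 mm. It turns stiffly (0.6 N m) in the collar together with its red button: at the start the button stands anywhere up to 0.6 rad to either side of stub_foot's -x, which is not reported: see it, or find it by touch.
- button (a joint): How far the red button is pressed in, m: 0 out, 0.0025 to 0.0045 while the tube's wall covers it, about 0 again once popped through the hole. It sticks 4.5 mm out of the stub, 20.5 to 31 mm above the collar, 6 mm wide, its upper side a ramp: the tube pushes it in with 5 to 10 N. It pops out when the hole is turned to within 0.1 rad of it and the tube is within 2 mm of home.
- post_rest: Fixed wooden rest, 85 x 85 x 34 mm, origin at the centre of its underside, z up; a round 35 mm hole, 26 mm deep, holds the lower end of the tube.
- spool: Loose spool of red ribbon lying flat at the front of the worktop, 104 x 132 x 32 mm with its ribbon tail: leave it alone.
- marker: Loose black and white marker, 135 mm long, 16 mm thick, lying at the front left: leave it alone.
- scissors: Loose red-handled scissors, 87 x 199 x 9 mm, lying at the front right: leave them alone.
Things that resemble listed ones, but are neither listed nor needed, are in the scene too. There is more than one size of the post_tube; the one meant has the size given above. What is shaped like the part that bears stub_foot but blue or pink is not meant.

How it is judged:
On the way, in this order (a step that is already met when the one before it is completed fails the run):
1. the tube is lifted clear of its rest (height (world z) of tube_foot above 0.045 m), for 0.1 s.
2. the tube is slid over the stub, its bottom end less than 45 mm from the collar (x of tube_foot in the frame of stub_foot between -0.004 and 0.004 m and y of tube_foot in the frame of stub_foot between -0.004 and 0.004 m and angle between the z axis of tube_foot and the z axis of stub_foot, either way round below 0.09 rad and z of tube_foot in the frame of stub_foot between -0.003 and 0.045 m), for 0.1 s.
At the end, for the whole second after the job is handed in: The tube sits on the stub with its bottom end within 3.5 mm of the collar, within 4 mm of the stub's axis and within 0.09 rad of its direction; the red button is out through the hole (pressed in less than 1.2 mm); the tube is released and at rest (x of tube_foot in the frame of stub_foot between -0.004 and 0.004 m and y of tube_foot in the frame of stub_foot between -0.004 and 0.004 m and angle between the z axis of tube_foot and the z axis of stub_foot, either way round below 0.09 rad and z of tube_foot in the frame of stub_foot between -0.003 and 0.0035 m and value of joint button below 0.0012 m and linear speed of post_tube below 0.02 m/s and contact force between the fingers and post_tube below 0.1 N); the robot touches nothing.
It fails at once if the loose spool, marker or scissors are moved by more than 30 mm (distance of any of spool, marker, scissors from where it was at the start of the episode above 0.03 m).
It also fails if it takes over 58 s, if anything falls off the work surface, if the arm or the gripper's body presses on something with over 40 N, if the wrist force passes 120 N, or if a joint passes its speed limit or range.

### The arm

A 7-joint arm with a two-finger parallel gripper is mounted at the origin on a cart in front of the work surface, level with it; the furniture and walls round the work are solid. World frame = base frame: x ahead of the robot, y to its left, z up, the work surface at z = 0. Lengths are in m, angles in rad, forces in N, time in s.
With the tool pointing down it reaches from about 0.425 to 0.925 m from the base axis. Payload 6.8 kg.
Tool frame: the origin (TCP) lies at the very end of the fingers, on their centre line; the grasp point (between the pads) lies 19 mm behind it; z points along the fingers, x is the direction in which the jaws open and shut, and the axes are right-handed (so a half turn about z gives the same grasp; the last joint's range is limited). The gripper opens to 85 mm and grips with 20 to 120 N. Pads are 22 mm wide; open, the fingers measure 114 mm over their backs; the gripper's body (76 mm by 85 mm) begins 54 mm behind the grasp point. The pads swing forward as they close: fully open they stand 13 mm farther back than shut.
Start: joints at [1.172, 0.477, 0.022, 1.555, -0.011, 1.109, -0.083], TCP at [0.194, -0.647, 0.231] pointing down, gripper open.
Joint ranges: [-2.96, 2.96], [-0.34, 2.1], [-1.41, 1.46], [0.24, 2.44], [-1.37, 4.51], [0.17, 1.92], [-2.96, 2.96]. Speed limits (rad/s): [2.39, 2.39, 3.14, 3.14, 3.14, 3.14, 3.14].

### API

Orientations are given as a unit quaternion [w, x, y, z].
In Python, from cell import manip, optics, order gives the robot as it stands.
- The arm moves only by the shell command python3 -m inch 'ROWS' [FORCE]. ROWS is JSON, a list of rows, each a list of 7 numbers: the turn, a rotation vector about the tool's x, y, z in rad, then the shift along the tool's x, y, z in cm, then the opening, from 0 (shut) to 1 (fully open). A call has 1 to 5 rows; each row shifts and turns the commanded pose from where the row before left it, along the tool's axes as they then stand; what a row does not reach is not made up. A row lasts 1/12 s, in which the tool goes at most 41.7 mm and 7.16 degrees, less where a joint would pass 70% of its speed; a pose out of reach is approached as far as the arm can. A call is refused whole if a number of a shift passes 4.17 or a number of a turn 0.125, either way. A call with a gripper value outside its range is refused whole. The fingers move at their own pace and stop on an object; FORCE is the grip in N (left out, the last holds). Time passes only in rows, so rows that do not move let the fingers close. It gives the time, the measured TCP pose, the force and the opening at its end, in the units of the state.
- manip.sense(): the state, without advancing time (a new reading comes with each control period).
- optics.capture(name): name is "scene" or "side" or "wrist"; returns a dict with "image" (480x640x3 uint8, red, green, blue), "camera_matrix" (3x3 intrinsics, pixels), "R" (3x3) and "t" (3): a world point X has camera coordinates R X + t. Camera axes: x right, y down, z forward; pixel columns grow to the right and rows downward; lengths in m; the calibration is good to about 2 mm. A picture is of the moment at which its call begins. There is no depth.
- order.sign_off(): hands the job in, once; it reports no verdict.
The state is a dict: "time_s": time; "joints": joint angles; "dq": joint speeds; "effort": joint torques, N m; "tcp_pos": TCP position; "tcp_rot": TCP orientation; "force": force on the tool from outside, world axes, zero at the start; "ft_torque": the same for the moment, N m; "grip_width": finger opening in m.
Only numpy, scipy, OpenCV 4.12 (cv2) and the standard library are available. Lean on these libraries where they do the work, as an engineer would, in place of code of your own. Each camera call takes 0.05 s, during which the arm holds its last target.

## Working session

There is one attempt and no reset: what is moved stays moved. The work goes in short steps, Python scripts to look and compute and a shell command to move; the robot and the scene stay as the last step left them, time stands still between calls to the robot, and variables do not carry over. Pictures are saved under pics/ and viewed, and the job is handed in when it is done.

```bash
mkdir -p pics; ls
python3 - <<'E'
from cell import manip, optics, order
import cv2
print(manip.sense())
for n in ["scene","side","wrist"]:
    c=optics.capture(n); cv2.imwrite(f"pics/{n}0.png",c["image"][:,:,::-1])
    print(n,c["camera_matrix"],c["R"],c["t"])
E
```

```text
pics
{'time_s': 0.0, 'joints': array([ 1.17189335,  0.47781183,  0.02236487,  1.55646337, -0.01151467,
        1.10928963, -0.08311447]), 'dq': array([-0.00079323,  0.00043324,  0.00014765, -0.00041926,  0.00011609,
        0.00091   , -0.00136906]), 'effort': array([-8.93077813e-04, -5.96463168e+01,  1.60726983e+00, -2.81205028e+01,
        1.23990630e-02,  9.38409416e-03, -6.64696313e-05]), 'tcp_pos': array([ 0.19334047, -0.6460959 ,  0.2303133 ]), 'tcp_rot': array([-4.94444870e-04,  8.02090873e-01, -5.97201290e-01, -7.78043752e-04]), 'force': array([-0.48688528, -0.51337926, -0.2927078 ]), 'ft_torque': array([-0.05617599,  0.01085579,  0.01741889]), 'grip_width': 0.08560054782596746}
scene [[558.54056064   0.         312.13381262]
 [  0.         558.54056064 239.00843995]
 [  0.           0.           1.        ]] [[-8.16988365e-01 -5.76653745e-01 -6.85952791e-04]
 [-3.98556035e-01  5.65522950e-01 -7.22036620e-01]
 [ 4.16753043e-01 -5.89622127e-01 -6.91854500e-01]] [0.42183125 0.27256742 1.03852374]
side [[532.94969637   0.         315.05082831]
 [  0.         532.94969637 235.95466923]
 [  0.           0.           1.        ]] [[-0.8859458  -0.4637273  -0.00755232]
 [-0.22786232  0.44939609 -0.86378349]
 [ 0.40395397 -0.76354446 -0.50380655]] [0.46414348 0.21780247 0.92275216]
wrist [[379.74797114   0.         316.07967383]
 [  0.         379.74797114 237.65027026]
 [  0.           0.           1.        ]] [[ 0.2864106  -0.95810607 -0.00130982]
 [-0.91267362 -0.27324477  0.30391471]
 [-0.29154043 -0.08584896 -0.95269834]] [-0.67254057 -0.03809226  0.38026757]
```

View pics/scene0.png

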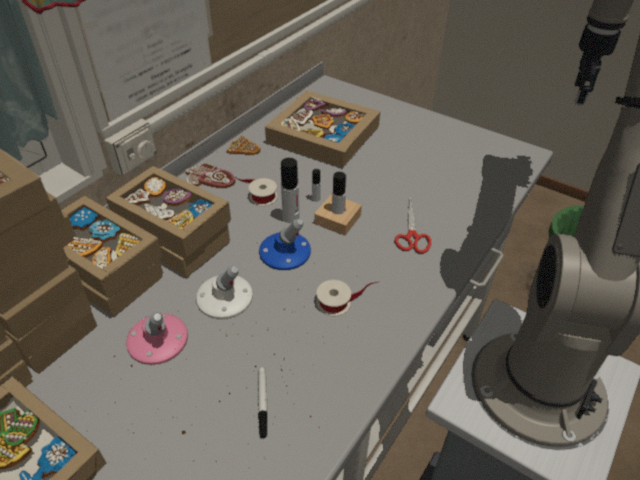

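View pics/side0.png

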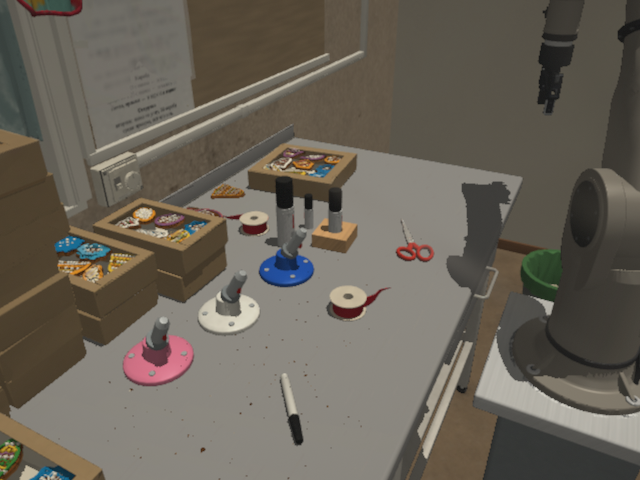

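View pics/wrist0.png

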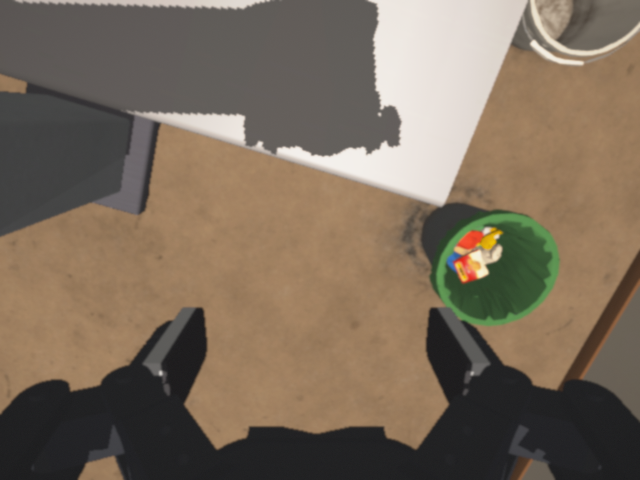

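Scene shows the three tube-like posts: a tall one at (289,190), a small one at (316,185) and one in the wooden rest at (339,198). There are three stands: blue (285,250), white (225,293) and pink (157,336). The post in the rest and the white stand fit the description. I'll confirm both in enlarged crops.

Run:
```python
import cv2
import numpy as np
a=cv2.imread("pics/scene0.png");b=cv2.imread("pics/side0.png")
def crop(im,x,y,w,h,s): return cv2.resize(im[y:y+h,x:x+w],None,fx=s,fy=s,interpolation=cv2.INTER_CUBIC)
cv2.imwrite("pics/c1.png",np.hstack([crop(a,300,160,65,75,6),crop(b,300,175,65,75,6)]))
cv2.imwrite("pics/c2.png",np.hstack([crop(a,190,255,66,66,6),crop(b,193,262,68,66,6)]))
```

```text
(no output)
```

View pics/c1.png

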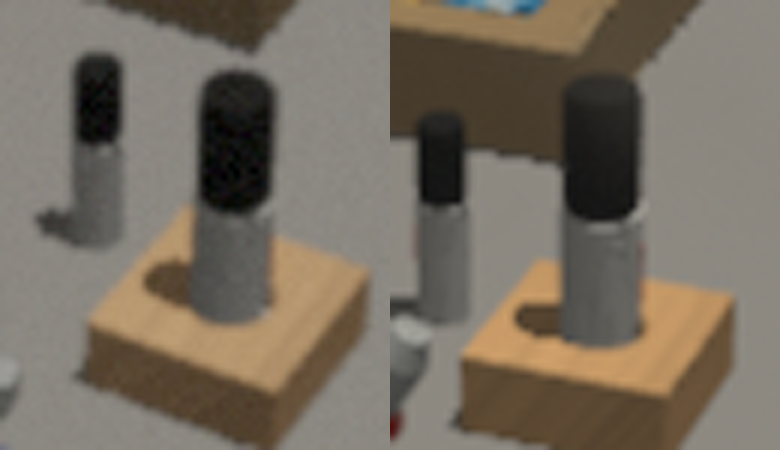

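View pics/c2.png

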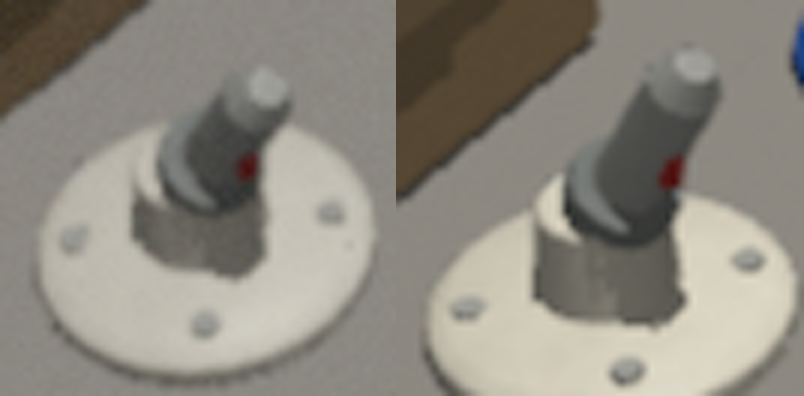

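The post in the rest (scene (340,174) top, red line on the robot side) is the mid-sized one. The white stand at (222,293) has its red button visible near (231,283). Next I'll triangulate.

```bash
cat > h.py <<'E'
import numpy as np, cv2
from scipy.spatial.transform import Rotation as Rn
from scipy.optimize import least_squares
def proj(c,X):
    p=(np.atleast_2d(X)@c["R"].T+c["t"])@c["camera_matrix"].T
    return p[:,:2]/p[:,2:]
def tri(cs,px):
    f=lambda X:np.concatenate([proj(c,X)[0]-p for c,p in zip(cs,px)])
    r=least_squares(f,[0.6,0,0.1]); return r.x, f(r.x)
def onz(c,p,z):
    d=c["R"].T@np.linalg.solve(c["camera_matrix"],[p[0],p[1],1.]); o=-c["R"].T@c["t"]
    return o+d*(z-o[2])/d[2]
def toolR(s):
    q=s["tcp_rot"]; return Rn.from_quat([q[1],q[2],q[3],q[0]])
def rel(s,pos,R=None):
    T=toolR(s)
    out=[T.inv().apply(np.array(pos)-s["tcp_pos"])*100]
    if R is not None: out.append((T.inv()*R).as_rotvec())
    return out
E
python3 - <<'E'
from h import *
from cell import optics
a=optics.capture("scene");b=optics.capture("side")
for n,p,q,z in [("tubetop",(339.3,173.9),(334.9,190.1),.138),("tip",(234.3,269.3),(242.3,272.9),.1154),("button",(230.8,282.5),(238.5,290.5),.08)]:
    print(n,tri([a,b],[p,q]),onz(a,p,z),onz(b,q,z))
# foot edges of white disc scene: leftmost, right, bottom -> centre on z~.006
for c,P in [(a,[(196.5,296),(252.3,291),(222,317.5)]),(b,[(198.6,318),(259.8,309),(228,330)])]:
    print([onz(c,p,.005) for p in P])
for c,P in [(a,[(314.5,213.5),(361,204.5),(345.5,225)]),(b,[(311.5,233.5),(356.8,223.5),(345,240)])]:
    print("rest",[onz(c,p,.034) for p in P])
E
```

```text
tubetop (array([ 0.56709599, -0.1819366 ,  0.13019119]), array([ 0.21719019,  0.11676246, -0.22484813, -0.09746355])) [ 0.56230887 -0.17323569  0.138     ] [ 0.55931112 -0.16680932  0.138     ]
tip (array([0.57913024, 0.17633214, 0.11362023]), array([-0.08187564, -0.03911954,  0.07747983,  0.03149322])) [0.5776901  0.17748462 0.1154    ] [0.57770266 0.17842817 0.1154    ]
button (array([0.58589656, 0.18408272, 0.07731683]), array([ 0.07241644,  0.03484351, -0.06820545, -0.02782838])) [0.58426683 0.18575168 0.08      ] [0.58342968 0.18705195 0.08      ]
[array([0.66912577, 0.21064119, 0.005     ]), array([0.58094846, 0.13131497, 0.005     ]), array([0.58593983, 0.22262515, 0.005     ])]
[array([0.6650623 , 0.21357316, 0.005     ]), array([0.57516939, 0.13635354, 0.005     ]), array([0.59384547, 0.21664319, 0.005     ])]
rest [array([ 0.5978061 , -0.12531103,  0.034     ]), array([ 0.52424349, -0.21789352,  0.034     ]), array([ 0.51496827, -0.13366456,  0.034     ])]
rest [array([ 0.59991428, -0.12788946,  0.034     ]), array([ 0.52504955, -0.21993876,  0.034     ]), array([ 0.51762411, -0.13626253,  0.034     ])]
```

```bash
python3 -m inch '[[0,0,0,-2.5,-3.5,-0.4,1],[0,0,0,-2.5,-3.5,-0.4,1],[0,0,0,-2.5,-3.5,-0.4,1],[0,0,0,-2.5,-3.5,-0.4,1],[0,0,0,-2.5,-3.5,-0.4,1]]'; python3 -m inch '[[0,0,0,-2.5,-3.5,-0.4,1],[0,0,0,-2.5,-3.5,-0.4,1],[0,0,0,-2.5,-3.5,-0.4,1],[0,0,0,-2.5,-3.5,-0.4,1],[0,0,0,-2.5,-3.5,-0.4,1]]';  python3 - <<'E'
from h import *
from cell import manip
s=manip.sense(); print(s["tcp_pos"],s["tcp_rot"],rel(s,[.52,-.17,.28]))
E
```

```text
time_s: 0.67
tcp_pos: [0.3215, -0.4811, 0.2508]
tcp_rot: [0.0, 0.802, -0.597, 0.0]
force: [0.6, -0.6, 0.2]
grip_width: 0.0852
time_s: 1.08
tcp_pos: [0.4486, -0.3171, 0.2703]
tcp_rot: [0.0, 0.802, -0.597, 0.0]
force: [0.7, -1.1, -0.1]
grip_width: 0.0855
[ 0.44863436 -0.31712802  0.27028873] [ 7.37835357e-05  8.02035681e-01 -5.97276073e-01  2.33307433e-04] [array([-12.05070914, -11.05305831,  -0.97492675])]
```

```bash
python3 -m inch '[[0,0,0,-3.0,-2.3,-0.2,1],[0,0,0,-3,-2.3,-0.2,1],[0,0,0,-3,-2.3,-0.2,1],[0,0,0,-3,-2.3,-0.2,1],[0,0,0,0,0,0,0.7]]'
python3 - <<'E'
from h import *
from cell import manip,optics
c=optics.capture("wrist"); cv2.imwrite("pics/w1.png",c["image"][:,:,::-1]); print(-c["R"].T@c["t"])
import pickle; pickle.dump(c,open("w1.pkl","wb"))
s=manip.sense(); print(s["tcp_pos"],s["tcp_rot"])
a=optics.capture("scene")
print("small",onz(a,(316,200),0),"tall base",onz(a,(291,221),0))
print(proj(c,[[.561,-.17,.138],[.561,-.17,.034]]))
E
```

```text
time_s: 1.5
tcp_pos: [0.5047, -0.1686, 0.2787]
tcp_rot: [-0.002, 0.806, -0.593, 0.0]
force: [0.8, 1.0, -0.1]
grip_width: 0.0754
[ 0.57932427 -0.14397575  0.42154168]
[ 0.50329187 -0.17268003  0.27835648] [-9.58190901e-04  8.04567066e-01 -5.93861004e-01  1.60471950e-04]
small [ 6.47003328e-01 -2.02276569e-01 -1.11022302e-16] tall base [ 0.6511493 -0.1011531  0.       ]
[[343.41935422 154.2270718 ]
 [336.45719251 144.72218044]]
```

View pics/w1.png

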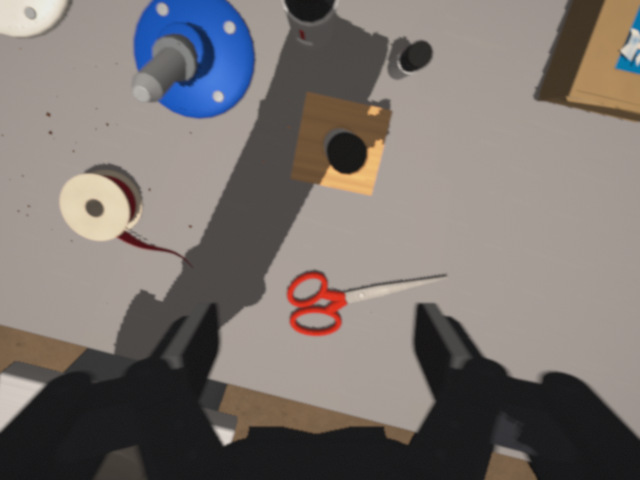

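Wrist view: the wanted tube's black top is at (347,152) in the rest. The short one is at (413,55), the tall one at (310,5), and the scissors sit in front at (330,300), clear of the approach.

Run:
```python
from h import *
import pickle
from cell import manip,optics
c=pickle.load(open("w1.pkl","rb"))
im=c["image"][:,:,::-1]
cv2.imwrite("pics/w1c.png",cv2.resize(im[80:210,280:410],None,fx=4.5,fy=4.5,interpolation=cv2.INTER_CUBIC))
t=onz(c,(347.3,152),.138);print("tube",t)
R=[onz(c,p,.034) for p in [(306,93),(391,110),(375.5,195),(292,180)]];print(np.mean(R,0),R)
s=manip.sense();print(s["tcp_pos"],s["joints"]);print(rel(s,[t[0],t[1],.20]))
```

```text
tube [ 0.56335721 -0.17219933  0.138     ]
[ 0.56123329 -0.17481265  0.034     ] [array([ 0.59803506, -0.12717621,  0.034     ]), array([ 0.60774595, -0.21012941,  0.034     ]), array([ 0.52497439, -0.22431523,  0.034     ]), array([ 0.51417774, -0.13762975,  0.034     ])]
[ 0.5021698  -0.17574326  0.278055  ] [ 0.43904897  0.21209349 -0.25549255  1.82660884  0.0592961   1.10989552
 -1.11327214]
[array([ 1.43847586, -5.95456097,  7.80797075])]
```

View pics/w1c.png

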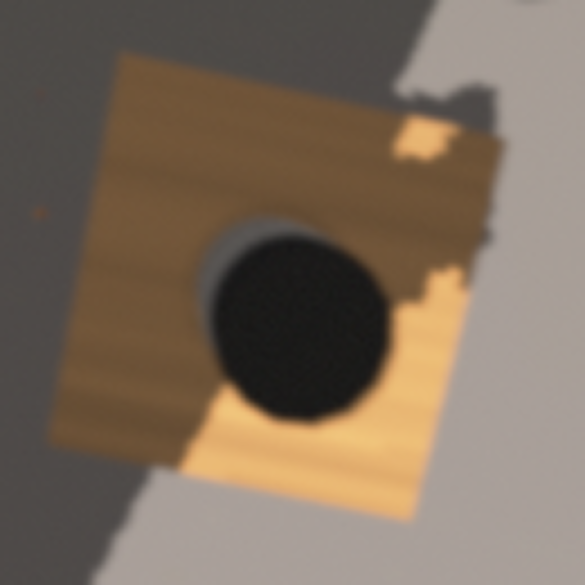

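```bash
python3 -m inch '[[0,0,0,0.7,-3.0,2.5,0.75],[0,0,0,0.75,-2.95,2.5,0.75],[0,0,0,0,0,2,0.75],[0,0,0,0,0,0,0.75],[0,0,0,0,0,0,0.75]]'
python3 - <<'E'
from h import *
import pickle
from cell import manip,optics
c=optics.capture("wrist"); cv2.imwrite("pics/w2.png",c["image"][:,:,::-1])
s=manip.sense(); print(s["tcp_pos"],s["tcp_rot"],rel(s,[.563,-.1723,.093]))
print(proj(c,[[.563,-.1723,.138]]))
E
```

```text
time_s: 2.02
tcp_pos: [0.5611, -0.1759, 0.2068]
tcp_rot: [0.001, 0.801, -0.598, -0.001]
force: [-0.3, -0.6, 0.1]
grip_width: 0.0641
[ 0.56189561 -0.17596137  0.20824967] [ 5.02993723e-04  8.01435548e-01 -5.98080908e-01 -1.91010901e-04] [array([-0.32297105, -0.22199861, 11.52464833])]
[[314.01224983 251.52879446]]
```

View pics/w2.png

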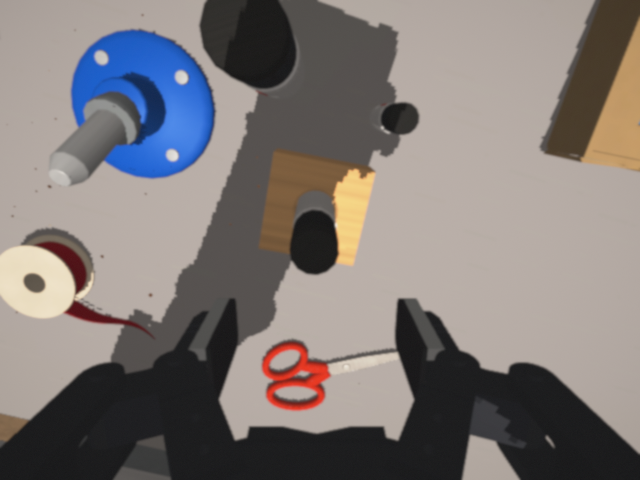

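The tube top is at (315,250), matching the predicted (314,251.5) and centred between the fingers. Descending to grip.

```bash
python3 -m inch '[[0,0,0,-0.2,-0.2,2.5,0.75],[0,0,0,0,0,2.5,0.75],[0,0,0,0,0,2.5,0.75],[0,0,0,0,0,2.0,0.75],[0,0,0,0,0,1.8,0.75]]'; python3 -m inch '[[0,0,0,0,0,0,0.75],[0,0,0,0,0,0,0],[0,0,0,0,0,0,0],[0,0,0,0,0,0,0],[0,0,0,0,0,0,0]]' 60;python3 -m inch '[[0,0,0,0,0,0,0],[0,0,0,0,0,0,0],[0,0,0,0,0,0,0]]' 60
```

```text
time_s: 2.48
tcp_pos: [0.564, -0.1733, 0.0958]
tcp_rot: [-0.0, 0.802, -0.598, 0.001]
force: [-0.1, 0.0, -0.6]
grip_width: 0.0641
time_s: 2.9
tcp_pos: [0.5655, -0.1725, 0.0973]
tcp_rot: [-0.001, 0.802, -0.597, 0.002]
force: [-0.6, 0.2, 7.6]
grip_width: 0.0289
time_s: 3.15
tcp_pos: [0.5656, -0.1725, 0.0973]
tcp_rot: [-0.001, 0.802, -0.597, 0.002]
force: [-0.6, 0.9, 7.8]
grip_width: 0.0287
```

```bash
python3 -m inch '[[0,0,0,0,0,-1.5,0],[0,0,0,0,0,-2.5,0],[0,0,0,0,0,-3.5,0],[0,0,0,0,0,-3.5,0],[0,0,0,0,0,-3.5,0]]'; python3 -m inch '[[0,0,0,0,0,-1,0],[0,0,0,0,0,0,0],[0,0,0,0,0,0,0]]'
python3 - <<'E'
from h import *
from cell import manip,optics
ims=[]
for n in ["scene","side"]:
    c=optics.capture(n); p=proj(c,[[.565,-.172,.2]])[0].astype(int)
    im=c["image"][:,:,::-1]; cv2.imwrite(f"pics/{n}3.png",im)
    x,y=p; print(x,y); ims.append(cv2.resize(im[max(0,y-55):y+55,x-40:x+40],None,fx=5,fy=5,interpolation=cv2.INTER_CUBIC))
cv2.imwrite("pics/c3.png",np.hstack(ims)); print(manip.sense()["joints"])
E
```

```text
time_s: 3.57
tcp_pos: [0.5638, -0.1718, 0.2423]
tcp_rot: [-0.0, 0.802, -0.597, 0.0]
force: [0.2, 0.1, -1.7]
grip_width: 0.0286
time_s: 3.82
tcp_pos: [0.5639, -0.1719, 0.2501]
tcp_rot: [-0.0, 0.802, -0.597, 0.0]
force: [-0.2, -0.1, -2.0]
grip_width: 0.0287
338 151
333 163
[ 0.39307642  0.33575059 -0.2566659   1.73376092  0.09443609  1.08740003
 -1.17408936]
```

View pics/c3.png

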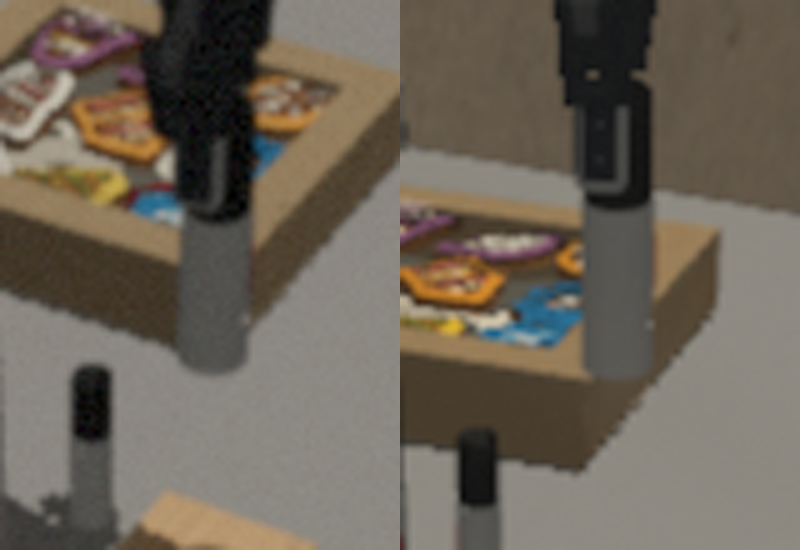

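```bash
python3 -m inch '[[0,0,0,-3,-0.5,-1,0],[0,0,0,-3.6,-0.5,-1,0],[0,0,0,-3.6,-0.5,-1,0],[0,0,0,-3.6,-0.5,0,0],[0,0,0,-3.6,-0.5,0,0]]'; python3 -m inch '[[0,0,0,-3.6,-0.5,0,0],[0,0,0,-3.6,-0.5,0,0],[0,0,0.1,-3.6,-0.5,0,0],[0,0,0.1,0,0,0,0],[0,0,0.1,0,0,0,0]]';python3 -m inch '[[0,0,0,0,0,0,0],[0,0,0,0,0,0,0],[0,0,0,0,0,0,0]]'
python3 - <<'E'
from h import *
import pickle
from cell import manip,optics
c=optics.capture("wrist"); cv2.imwrite("pics/w4.png",c["image"][:,:,::-1]); pickle.dump(c,open("w4.pkl","wb"))
E
```

```text
time_s: 4.33
tcp_pos: [0.537, 0.0034, 0.2785]
tcp_rot: [0.001, 0.802, -0.597, -0.001]
force: [0.5, 0.6, -1.6]
grip_width: 0.0284
time_s: 4.75
tcp_pos: [0.5198, 0.1127, 0.2779]
tcp_rot: [-0.001, -0.704, 0.71, 0.001]
force: [0.1, -0.6, -0.4]
grip_width: 0.0285
time_s: 5.0
tcp_pos: [0.5212, 0.1091, 0.2788]
tcp_rot: [-0.001, -0.705, 0.71, 0.001]
force: [-0.1, 0.3, -0.7]
grip_width: 0.0289
```

View pics/w4.png

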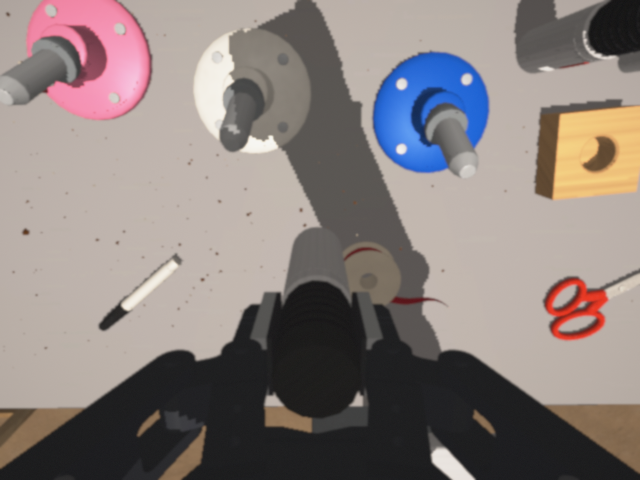

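The white stand is in view, centred at about (251,91), with its tip near (233,140). I'll enlarge it to measure the lean.

Run:
```python
from h import *
a=cv2.imread("pics/w4.png")
cv2.imwrite("pics/c4.png",cv2.resize(a[20:160,185:320],None,fx=4,fy=4,interpolation=cv2.INTER_CUBIC))
```

```text
(no output)
```

View pics/c4.png

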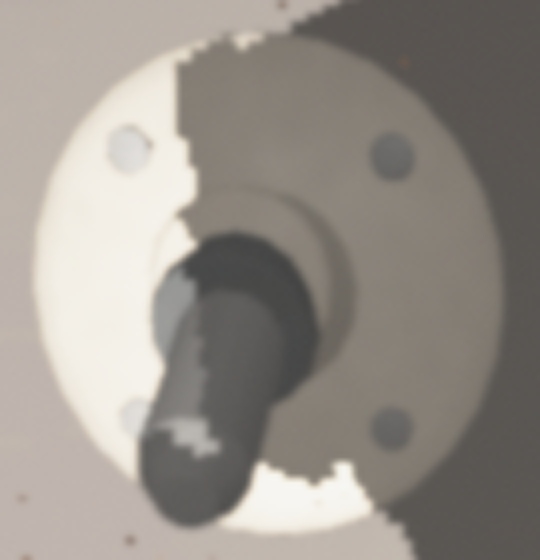

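```bash
cat > fit.py <<'E'
from h import *
import pickle
from cell import optics
w=pickle.load(open("w4.pkl","rb"));a=optics.capture("scene");b=optics.capture("side")
def frame(p):
    az=p[2]; l=np.deg2rad(30)
    z=np.array([np.sin(l)*np.cos(az),np.sin(l)*np.sin(az),np.cos(l)])
    y=np.array([np.sin(az),-np.cos(az),0.]);  # -x is underside
    x=np.cross(y,z)
    return np.array([p[0],p[1],.06]),np.c_[x,y,z]
th=np.linspace(0,2*np.pi,73)
def circ(p,s,r):
    o,R=frame(p); return o+(np.c_[r*np.cos(th),r*np.sin(th),0*th+s])@R.T
W=lambda x,y:((x+.5)/4-.5+185,(y+.5)/4-.5+20)
S=lambda x,y:((x+.5)/6-.5+190,(y+.5)/6-.5+255)
D=lambda x,y:((x-396+.5)/6-.5+193,(y+.5)/6-.5+262)
def res(p,full=False):
    r=[];d=p[3:].reshape(3,2)
    for k,(c,cv,m,col,tip) in enumerate([(w,circ,W,dict(l=152,r=318,t=232),None),(a,circ,S,dict(l=160,b=215),(268,88)),(b,circ,D,dict(l=562,b=245),(694,68))]):
        q=proj(c,circ(p,0,.019))+d[k]
        if 'l' in col:r.append(q[:,0].min()-m(col['l'],0)[0])
        if 'r' in col:r.append(q[:,0].max()-m(col['r'],0)[0])
        if 't' in col:r.append(q[:,1].min()-m(0,col['t'])[1])
        if 'b' in col:r.append(q[:,1].max()-m(0,col['b'])[1])
        if tip: r+=list(np.mean(proj(c,circ(p,.064,.0065)),0)+d[k]-m(*tip))
    q=proj(w,circ(p,.053,.012))+d[0]
    r.append(q[:,0].min()-W(140,0)[0]); r.append(q[:,0].max()-W(256,0)[0])
    q2=proj(w,circ(p,.064,.0065))+d[0]; r.append(max(q[:,1].max(),q2[:,1].max())-W(0,525)[1])
    if full:return np.round(r,2)
    return np.r_[r,p[3:]/1.0]
if __name__=="__main__":
    f=least_squares(res,[.61,.18,np.pi]+[0]*6); p=f.x
    print(p[:2],np.rad2deg(p[2]),p[3:]);print(res(p,True)); o,R=frame(p);print("tip",o+R[:,2]*.064)
    pickle.dump(p,open("stub.pkl","wb"))
    out=[]
    for k,(c,x,y,n) in enumerate([(w,185,20,135),(a,180,245,80),(b,185,255,80)]):
        im=np.ascontiguousarray(c["image"][y:y+n,x:x+n,::-1]); s=400/n; im=cv2.resize(im,(400,400),interpolation=cv2.INTER_CUBIC)
        for ss,r in [(0,.019),(0,.012),(.053,.012),(.064,.0065)]:
            q=(proj(c,circ(p,ss,r))-[x,y]+.5)*s; cv2.polylines(im,[q.astype(int)],True,(0,255,0),1)
        out.append(im)
    cv2.imwrite("pics/fit.png",np.hstack(out)[:, :1200]); cv2.imwrite("pics/fit.png",cv2.resize(np.hstack(out),(798,266)))
E
python3 fit.py
```

```text
[0.61259387 0.17564616] 178.6335494916912 [ 0.30521616 -0.6025271   0.47945366  0.86537854  0.21318633  1.06445567]
[-0.89  0.46  2.61 -0.21 -0.79 -0.27 -0.07  0.26 -1.1  -0.48  0.04 -0.58
  0.7  -2.01]
tip [0.58060297 0.17640925 0.11542563]
```

View pics/fit.png

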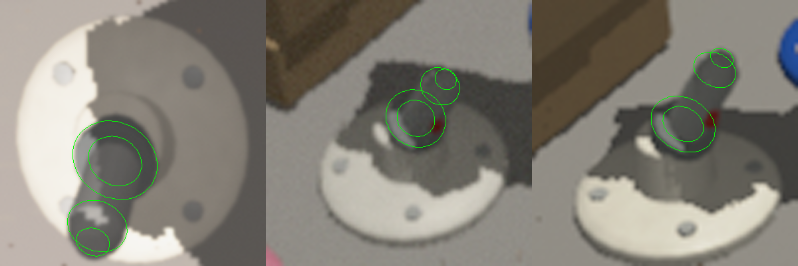

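Run:
```python
from h import *
a=cv2.imread("pics/scene0.png");b=cv2.imread("pics/side0.png")
A=cv2.resize(a[260:306,208:248],(400,460),interpolation=cv2.INTER_CUBIC)
B=cv2.resize(b[265:311,212:252],(400,460),interpolation=cv2.INTER_CUBIC)
o=np.hstack([A,B]); o=np.clip((o/255.)**.6*255,0,255).astype(np.uint8)
cv2.imwrite("pics/c5.png",o)
c=cv2.imread("pics/w4.png")[70:155,215:275]; c=cv2.resize(c,(420,595),interpolation=cv2.INTER_CUBIC)
cv2.imwrite("pics/c6.png",np.clip((c/255.)**.5*255,0,255).astype(np.uint8))
```

```text
(no output)
```

View pics/c5.png

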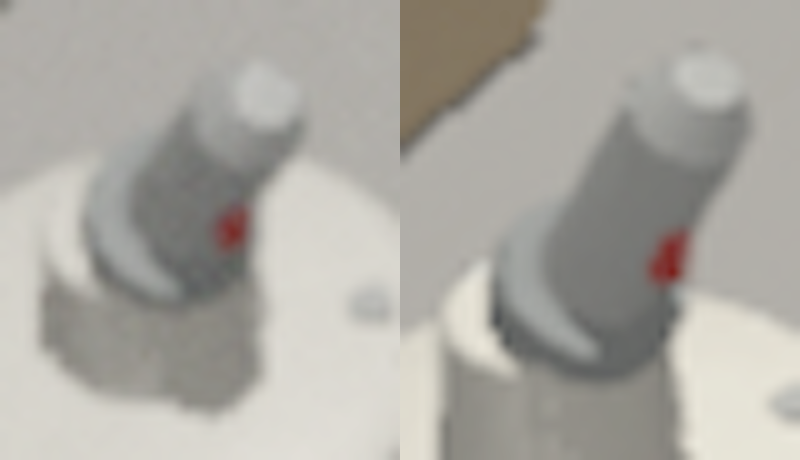

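View pics/c6.png

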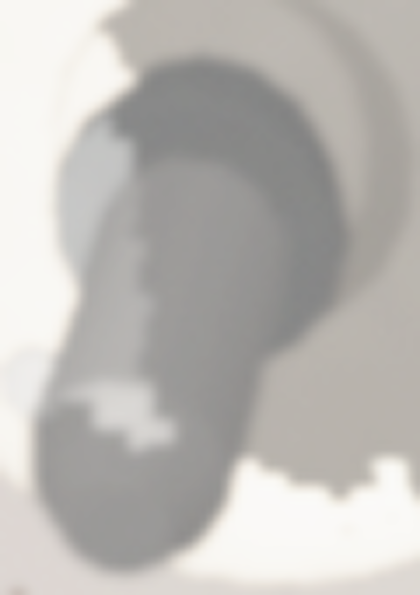

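```bash
cat > fit2.py <<'E'
import fit
from fit import *
def res(p,full=False):
    d=p[3:].reshape(3,2); r=[]
    def ex(k,s,rad,i,fn,val): r.append(fn((proj([w,a,b][k],circ(p,s,rad))+d[k])[:,i])-val)
    mn,mx=np.min,np.max
    ex(0,0,.012,1,mn,92.4); ex(0,.053,.012,0,mn,220.2); ex(0,0,.012,0,mx,256.5)
    ex(0,0,.019,0,mn,222.6); ex(0,0,.019,0,mx,264.5)
    r.append(max((proj(w,circ(p,.053,.012))+d[0])[:,1].max(),(proj(w,circ(p,.064,.0065))+d[0])[:,1].max())-151.5)
    ex(1,0,.019,0,mn,216.5);ex(1,.053,.012,0,mx,237.8);ex(1,.053,.012,0,mn,226.8)
    ex(2,0,.019,0,mn,221.9);ex(2,.053,.012,0,mx,246.7);ex(2,.053,.012,0,mn,234.)
    for k,t in [(1,(234.5,269.2)),(2,(242.7,272.7))]:
        r+=list(np.mean(proj([w,a,b][k],circ(p,.064,.0065)),0)+d[k]-t)
    if full:return np.round(r,2)
    return np.r_[np.array(r)/.5,p[3:]/1.5]
f=least_squares(res,[.61,.18,np.pi]+[0]*6,loss='soft_l1'); p=f.x
print(p[:2],np.rad2deg(p[2]),p[3:]);print(res(p,True)); o,R=frame(p);print("tip",o+R[:,2]*.064)
C=np.linalg.inv(f.jac.T@f.jac); print("sd",np.sqrt(np.diag(C))[:3]*[1e3,1e3,57.3])
pickle.dump(p,open("stub.pkl","wb"))
E
python3 fit2.py
```

```text
[0.61038301 0.17541178] 179.65391489287603 [ 0.11537719  0.06654137 -0.29303326  0.59662554 -0.14097306  0.65106241]
[-0.94 -0.25  0.47 -0.61  0.29  0.87 -0.33  0.77  0.05 -0.68  0.14  0.36
 -0.17 -0.06 -0.01 -0.07]
tip [0.57838359 0.17560507 0.11542563]
sd [1.26909217 1.30160525 1.33876008]
```

Run:
```python
from h import *
from cell import manip,optics
s=manip.sense();T=toolR(s);print(s["tcp_pos"],T.as_matrix().round(3).tolist())
ims=[]
for n in ["scene","side"]:
    c=optics.capture(n); f=s["tcp_pos"]-[0,0,.0973-.008]
    p=proj(c,[f+[0,0,.035]])[0].astype(int); cc=-c["R"].T@c["t"]; print(n,p,np.rad2deg(np.arctan2(*(cc-f)[1::-1])), proj(c,[f,f+[0,0,.078]]))
    x,y=p; ims.append(cv2.resize(c["image"][y-35:y+35,x-25:x+25,::-1],None,fx=8,fy=8,interpolation=cv2.INTER_CUBIC))
cv2.imwrite("pics/c7.png",np.hstack(ims))
```

```text
[0.52159514 0.10939174 0.27978259] [[-0.009, -1.0, -0.0], [-1.0, 0.009, -0.0], [0.0, 0.0, -1.0]]
scene [275 219] 130.24600852915682 [[276.54407463 233.21577289]
 [274.60455966 201.62527624]]
side [286 209] 121.31681051551905 [[287.04576288 226.77855843]
 [285.49933357 187.12668105]]
```

View pics/c7.png

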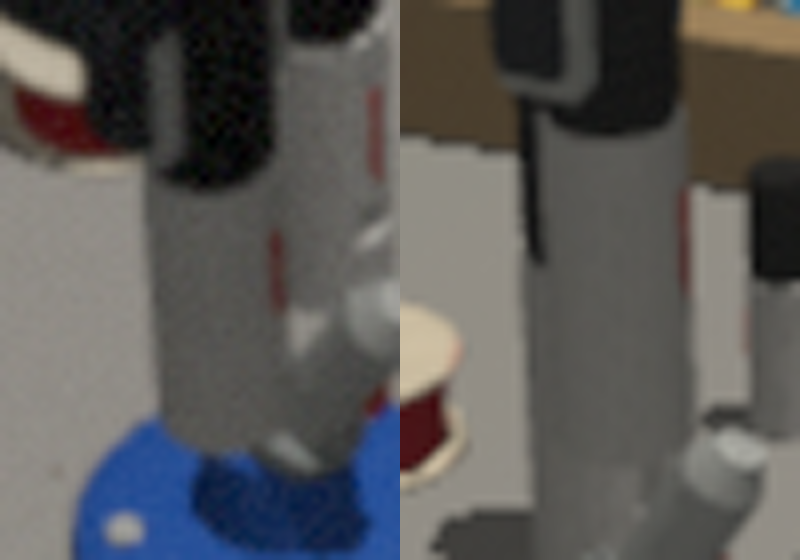

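Run:
```python
from fit import *
p=pickle.load(open("stub.pkl","rb"));o,R=frame(p)
X,_=tri([a,b],[(231.0,282.5),(238.3,290.4)]);print("tri in stub frame mm",R.T@(X-o)*1000)
d=p[3:].reshape(3,2)
for al in np.arange(-40,41,10):
    t=np.deg2rad(al); ph=[]
    P=o+R@np.array([-.0142*np.cos(t),-.0142*np.sin(t),.0255])
    print(al,(proj(a,P)+d[1]).round(1),(proj(b,P)+d[2]).round(1))
```

```text
tri in stub frame mm [-12.44228902   8.14242659  26.83297827]
-40 [[229.5 283. ]] [[237.1 291.2]]
-30 [[230.7 282.9]] [[238.3 291.2]]
-20 [[231.8 282.6]] [[239.4 290.9]]
-10 [[232.8 282.1]] [[240.4 290.4]]
0 [[233.7 281.4]] [[241.3 289.8]]
10 [[234.4 280.6]] [[242. 289.]]
20 [[235.  279.7]] [[242.4 288.1]]
30 [[235.4 278.6]] [[242.7 287.1]]
40 [[235.5 277.5]] [[242.7 286.1]]
```

```bash
cat > plan.py <<'E'
from h import *
import pickle,sys
from cell import manip
p=pickle.load(open("stub.pkl","rb"))
az=p[2];z=np.array([.5*np.cos(az),.5*np.sin(az),.8660254]);y=np.array([np.sin(az),-np.cos(az),0]);Rs=np.c_[np.cross(y,z),y,z];o=np.array([p[0],p[1],.06])
T0=Rn.from_matrix([[-0.009,-1,0],[-1,.009,0],[0,0,-1]])
h=T0.inv().apply([np.cos(np.deg2rad(188)),np.sin(np.deg2rad(188)),0])
foot_t=np.array([0,.0026,.0893])
def target(s,alpha_deg):
    t=np.deg2rad(alpha_deg); hd=Rs@[-np.cos(t),-np.sin(t),0]
    Rt,_=Rn.align_vectors([hd,-Rs[:,2]],[h,[0,0,1]])
    return o+Rs@[0,0,s]-Rt.apply(foot_t),Rt
def where(s):
    T=toolR(s); f=s["tcp_pos"]+T.apply(foot_t); a=T.apply([0,0,-1]); hh=Rs.T@T.apply(h)
    l=Rs.T@(f-o)*1000
    return "foot in stub mm",l.round(1),"axis err",(Rs.T@a)[:2].round(3),"hole alpha deg",np.rad2deg(np.arctan2(-hh[1],-hh[0])).round(1)
E
cat > go.py <<'E'
from plan import *
s=manip.sense(); P,Rt=target(float(sys.argv[1]),float(sys.argv[2]))
d,r=rel(s,P,Rt); print("t",s["time_s"],"shift cm",d.round(2),"rot",r.round(3),"|rot|",np.linalg.norm(r).round(3)); print(*where(s)); print("F",s["force"].round(1),"M",s["ft_torque"].round(2),"tcp",s["tcp_pos"].round(4),"w",s["grip_width"].round(4)); print("j",s["joints"].round(2))
E
python3 go.py .1 -30
```

```text
t 5.45 shift cm [-6.47  0.47  5.5 ] rot [ 0.503 -0.177  0.654] |rot| 0.843
foot in stub mm [-13.5 -66.3 158.6] axis err [ 0.5 -0. ] hole alpha deg 9.6Traceback (most recent call last):
  File "go.py", line 3, in <module>
    d,r=rel(s,P,Rt); print("t",s["time_s"],"shift cm",d.round(2),"rot",r.round(3),"|rot|",np.linalg.norm(r).round(3)); print(*where(s)); print("F",s["force"].round(1),"M",s["ft_torque"].round(2),"tcp",s["tcp_pos"].round(4),"w",s["grip_width"].round(4)); print("j",s["joints"].round(2))
                                                                                                                                                                                                                                   ^^^^^^^^^^^^^^^^^^^^^
AttributeError: 'float' object has no attribute 'round'
```

```bash
sed -i 's/,"w",s\["grip_width"\].round(4)/,"w",s["grip_width"]/' go.py; python3 -m inch '[[0.063,-0.022,0.082,0,0,0,0],[0.063,-0.022,0.082,0,0,0,0],[0.063,-0.022,0.082,0,0,0,0],[0.063,-0.022,0.082,0,0,0,0],[0.063,-0.022,0.082,0,0,0,0]]'; python3 -m inch '[[0.063,-0.022,0.082,0,0,0,0],[0.063,-0.022,0.082,0,0,0,0],[0.063,-0.022,0.082,0,0,0,0],[0,0,0,0,0,0,0],[0,0,0,0,0,0,0]]'; python3 go.py .1 -30
```

```text
time_s: 5.87
tcp_pos: [0.5216, 0.1094, 0.2803]
tcp_rot: [0.15, -0.533, 0.829, -0.073]
force: [0.0, -0.2, -2.2]
grip_width: 0.0288
time_s: 6.28
tcp_pos: [0.521, 0.1064, 0.2814]
tcp_rot: [0.212, -0.446, 0.863, -0.104]
force: [0.2, -0.0, -1.2]
grip_width: 0.0288
t 6.2833 shift cm [-3.8   6.29  4.92] rot [ 0.045 -0.017  0.057] |rot| 0.075
foot in stub mm [ 27.4 -66.9 147.1] axis err [ 0.047 -0.013] hole alpha deg -26.7
F [ 0.2 -0.  -1.2] M [-0.06  0.6   0.  ] tcp [0.521  0.1064 0.2814] w 0.02878524819714574
j [ 0.08 -0.   -0.51  2.15  0.33  0.58 -2.85]
```

Joint 7 is near its limit at this spin. I'll insert with the hole turned back (alpha ≈ +20°), then regrip on the stub with a fresh wrist angle to turn it.

```bash
python3 go.py .1 20
```

```text
t 6.2833 shift cm [-4.01  6.37  4.92] rot [ 0.05   0.004 -0.815] |rot| 0.817
foot in stub mm [ 27.4 -66.9 147.1] axis err [ 0.047 -0.013] hole alpha deg -26.7
F [ 0.2 -0.  -1.2] M [-0.06  0.6   0.  ] tcp [0.521  0.1064 0.2814] w 0.02878524819714574
j [ 0.08 -0.   -0.51  2.15  0.33  0.58 -2.85]
```

```bash
python3 -m inch '[[0.007,0,-0.116,0,0,0,0],[0.007,0,-0.116,0,0,0,0],[0.007,0,-0.116,0,0,0,0],[0.007,0,-0.116,0,0,0,0],[0.007,0,-0.116,0,0,0,0]]'; python3 -m inch '[[0.007,0,-0.116,0,0,0,0],[0.007,0,-0.116,0,0,0,0],[0,0,0,0,0,0,0],[0,0,0,0,0,0,0]]'; python3 go.py .1 20
```

```text
time_s: 6.7
tcp_pos: [0.522, 0.1067, 0.2815]
tcp_rot: [0.181, -0.672, 0.696, -0.175]
force: [-0.2, 0.3, -0.7]
grip_width: 0.029
time_s: 7.03
tcp_pos: [0.5216, 0.107, 0.2814]
tcp_rot: [-0.165, 0.744, -0.616, 0.199]
force: [0.6, 0.1, -0.7]
grip_width: 0.0291
t 7.0333 shift cm [-7.41  1.77  4.69] rot [-0.001  0.004 -0.007] |rot| 0.008
foot in stub mm [ 31.6 -69.1 146.6] axis err [ 0.    -0.004] hole alpha deg 19.6
F [ 0.6  0.1 -0.7] M [ 0.    0.69 -0.  ] tcp [0.5216 0.107  0.2814] w 0.029080388283450633
j [ 0.06 -0.02 -0.51  2.18  0.42  0.53 -2.14]
```

```bash
python3 -m inch '[[0,0,0,-2.5,0.6,0,0],[0,0,0,-2.5,0.6,0,0],[0,0,0,-2.4,0.6,1,0],[0,0,0,0,0,2,0],[0,0,0,0,0,1.7,0]]'; python3 -m inch '[[0,0,0,0,0,0,0],[0,0,0,0,0,0,0],[0,0,0,0,0,0,0]]'; python3 go.py .085 20
cat > look.py <<'E'
from plan import *
from cell import optics
n=sys.argv[1]; s=manip.sense(); ims=[]
for k in ["scene","side"]:
    c=optics.capture(k); q=proj(c,[o+Rs@[0,0,.06]])[0].astype(int); x,y=q
    im=c["image"][y-55:y+55,x-40:x+40,::-1]; ims.append(cv2.resize(im,None,fx=5,fy=5,interpolation=cv2.INTER_CUBIC))
cv2.imwrite(f"pics/{n}.png",np.hstack(ims))
E
python3 look.py k1
```

```text
time_s: 7.45
tcp_pos: [0.5175, 0.1786, 0.2246]
tcp_rot: [-0.166, 0.745, -0.615, 0.199]
force: [0.3, -0.9, -1.6]
grip_width: 0.0286
time_s: 7.7
tcp_pos: [0.5172, 0.1767, 0.2254]
tcp_rot: [-0.165, 0.745, -0.615, 0.199]
force: [0.3, 0.1, -0.8]
grip_width: 0.0288
t 7.7 shift cm [ 0.03 -0.05  1.55] rot [-0.001  0.004 -0.005] |rot| 0.007
foot in stub mm [ -0.5   0.6 100.5] axis err [-0.    -0.004] hole alpha deg 19.7
F [ 0.3  0.1 -0.8] M [-0.02  0.65 -0.02] tcp [0.5172 0.1767 0.2254] w 0.02877590751866252
j [-0.05  0.12 -0.59  2.2   0.78  0.53 -2.63]
```

View pics/k1.png

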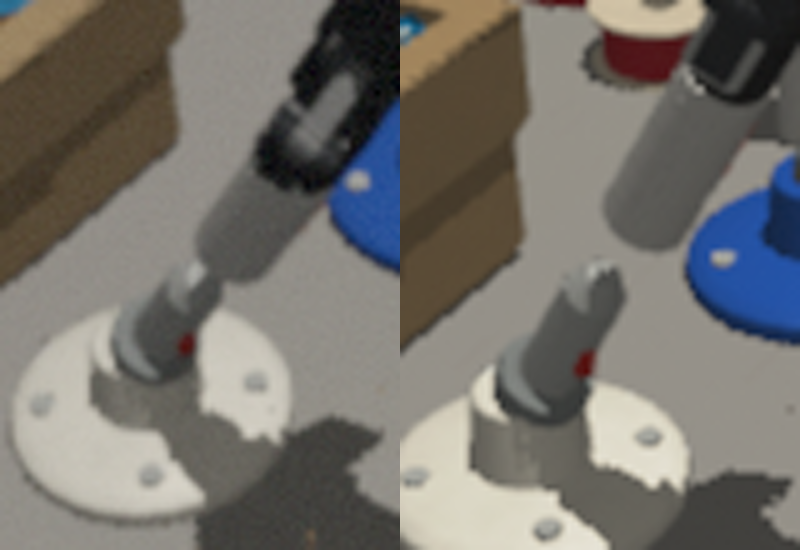

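```bash
cat > ov.py <<'E'
from plan import *
from cell import optics
n=sys.argv[1]; s=manip.sense(); ims=[]; D=p[3:].reshape(3,2)
th=np.linspace(0,2*np.pi,73)
T=toolR(s)
for k,i in [("scene",1),("side",2)]:
    c=optics.capture(k); q=proj(c,[o+Rs@[0,0,.07]])[0].astype(int); x,y=q[0]-33,q[1]-48
    im=cv2.resize(c["image"][y:y+84,x:x+66,::-1],None,fx=6,fy=6,interpolation=cv2.INTER_CUBIC)
    def dr(P,col): cv2.polylines(im,[((proj(c,P)+D[i]-[x,y]+.5)*6).astype(int)],True,col,1)
    for ss,r in [(0,.019),(0,.012),(.053,.012),(.064,.0065)]: dr(o+np.c_[r*np.cos(th),r*np.sin(th),0*th+ss]@Rs.T,(0,255,0))
    for ss in [0,-.078]: dr(s["tcp_pos"]+T.apply(np.c_[.016*np.cos(th),.016*np.sin(th),0*th+ss]+foot_t),(0,0,255))
    ims.append(im)
cv2.imwrite(f"pics/{n}.png",np.hstack(ims))
E
python3 ov.py k2
```

```text
(no output)
```

View pics/k2.png

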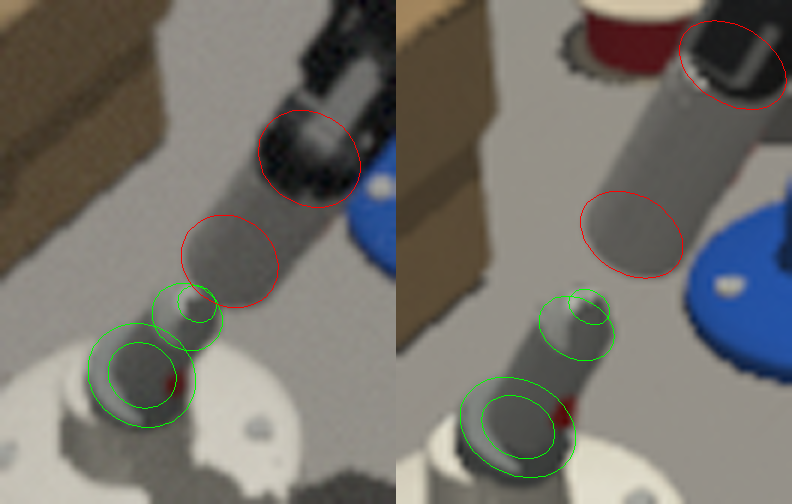

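Overlay agrees with both tube and stub to about 1 mm. Sliding down slowly along the axis.

```bash
python3 -m inch '[[0,0,0,0,-0.05,1,0],[0,0,0,0,0,1,0],[0,0,0,0,0,1,0],[0,0,0,0,0,0.7,0],[0,0,0,0,0,0.5,0]]'; python3 -m inch '[[0,0,0,0,0,0.4,0],[0,0,0,0,0,0,0]]'; python3 go.py .03 20
```

```text
time_s: 8.32
tcp_pos: [0.5387, 0.1766, 0.1886]
tcp_rot: [-0.165, 0.745, -0.614, 0.199]
force: [0.2, -0.0, -0.9]
grip_width: 0.0289
time_s: 8.48
tcp_pos: [0.5407, 0.1767, 0.1851]
tcp_rot: [-0.165, 0.745, -0.614, 0.199]
force: [-0.3, 0.3, -0.6]
grip_width: 0.0286
t 8.4833 shift cm [ 0.05 -0.02  2.38] rot [-0.001  0.004 -0.004] |rot| 0.006
foot in stub mm [-0.3  0.7 53.8] axis err [-0.    -0.004] hole alpha deg 19.8
F [-0.3  0.3 -0.6] M [-0.06  0.45 -0.01] tcp [0.5407 0.1767 0.1851] w 0.028644693679201763
j [-0.1   0.22 -0.54  2.2   0.97  0.49 -2.8 ]
```

```bash
python3 go.py .054 50
```

```text
t 8.4833 shift cm [-0.09  0.01 -0.01] rot [-0.002  0.004 -0.527] |rot| 0.527
foot in stub mm [-0.3  0.7 53.8] axis err [-0.    -0.004] hole alpha deg 19.8
F [-0.3  0.3 -0.6] M [-0.06  0.45 -0.01] tcp [0.5407 0.1767 0.1851] w 0.028644693679201763
j [-0.1   0.22 -0.54  2.2   0.97  0.49 -2.8 ]
```

```bash
python3 -m inch '[[0,0,-0.11,-0.02,0,0,0],[0,0,-0.11,-0.02,0,0,0],[0,0,-0.11,-0.02,0,0,0],[0,0,-0.11,-0.02,0,0,0],[0,0.004,-0.09,-0.01,0,0,0]]'; python3 -m inch '[[0,0,0,0,0,0.6,0],[0,0,0,0,0,0.6,0],[0,0,0,0,0,0.6,0],[0,0,0,0,0,0,0]]'; python3 go.py .01 50
```

```text
time_s: 8.9
tcp_pos: [0.5402, 0.1777, 0.1857]
tcp_rot: [-0.106, 0.881, -0.395, 0.238]
force: [0.8, -0.1, -1.0]
grip_width: 0.0284
time_s: 9.23
tcp_pos: [0.5497, 0.1777, 0.1685]
tcp_rot: [-0.107, 0.88, -0.399, 0.237]
force: [1.8, 0.2, -1.4]
grip_width: 0.0286
t 9.2333 shift cm [0.03 0.01 2.5 ] rot [-0.003 -0.     0.001] |rot| 0.003
foot in stub mm [-0.   0.4 35. ] axis err [-0.002 -0.002] hole alpha deg 50.1
F [ 1.8  0.2 -1.4] M [0.19 0.13 0.14] tcp [0.5497 0.1777 0.1685] w 0.02858778746960326
j [-0.07  0.27 -0.57  2.2   1.08  0.5  -2.36]
```

```bash
python3 -m inch '[[0,0,0,0,0,0.5,0],[0,0,0,0,0,0.5,0],[0,0,0,0,0,0.5,0],[0,0,0,0,0,0.5,0],[0,0,0,0,0,0.5,0]]'; python3 -m inch '[[0,0,0,0,0,0.3,0],[0,0,0,0,0,0.3,0],[0,0,0,0,0,0.3,0],[0,0,0,0,0,0.1,0],[0,0,0,0,0,0,0]]'; python3 go.py .0 50
```

```text
time_s: 9.65
tcp_pos: [0.5619, 0.1782, 0.1475]
tcp_rot: [-0.107, 0.88, -0.398, 0.237]
force: [-1.4, 1.3, 2.1]
grip_width: 0.0287
time_s: 10.07
tcp_pos: [0.5669, 0.1779, 0.1389]
tcp_rot: [-0.107, 0.88, -0.398, 0.237]
force: [2.4, 2.5, -2.9]
grip_width: 0.0287
t 10.0667 shift cm [0.05 0.02 0.08] rot [-0.003 -0.     0.003] |rot| 0.005
foot in stub mm [0.  0.6 0.8] axis err [-0.002 -0.002] hole alpha deg 50.2
F [ 2.4  2.5 -2.9] M [0.68 0.34 0.41] tcp [0.5669 0.1779 0.1389] w 0.0286725762891221
j [-0.1   0.34 -0.53  2.19  1.22  0.48 -2.48]
```

```bash
python3 -m inch '[[0,0,0,0,0,0.15,0],[0,0,0,0,0,0.1,0],[0,0,0,0,0,0,0]]'; python3 go.py .0 50; python3 ov.py k3
```

```text
time_s: 10.32
tcp_pos: [0.5675, 0.1787, 0.1386]
tcp_rot: [-0.107, 0.88, -0.397, 0.238]
force: [-14.2, 1.0, 20.1]
grip_width: 0.0287
t 10.3167 shift cm [0.08 0.1  0.02] rot [-0.005 -0.002  0.004] |rot| 0.007
foot in stub mm [0.6 1.5 0.2] axis err [-0.005 -0.002] hole alpha deg 50.3
F [-14.2   1.   20.1] M [-0.12  1.27 -0.16] tcp [0.5675 0.1787 0.1386] w 0.028736972042868774
j [-0.1   0.35 -0.53  2.19  1.22  0.48 -2.49]
```

View pics/k3.png

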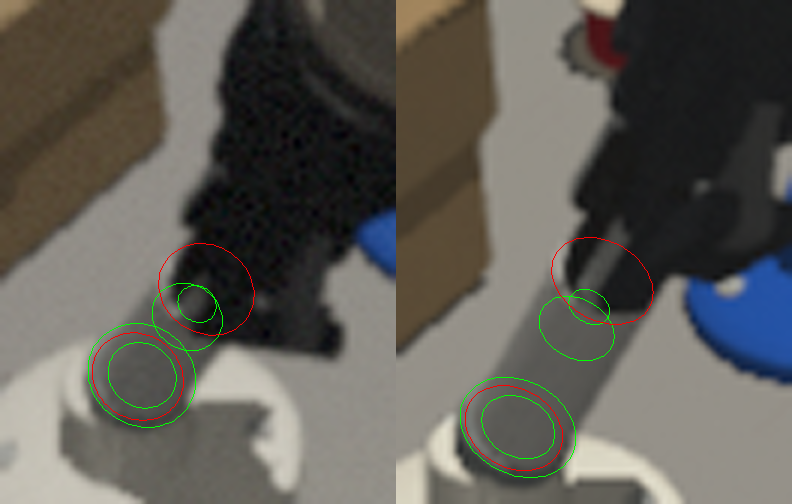

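Fully seated: about 24 N along the axis, and the foot estimate is 0.2 mm from the collar. Releasing, then spinning the wrist for a fresh grip.

```bash
python3 -m inch '[[0,0,0,0,0,-0.1,0.3],[0,0,0,0,0,0,0.6],[0,0,0,0,0,0,0.6],[0,0,0,0,0.26,0,0.6],[0,0,0,0,0,0,0.6]]'; python3 go.py 0 50;  python3 look.py k4
```

```text
time_s: 10.83
tcp_pos: [0.5655, 0.1747, 0.1362]
tcp_rot: [-0.106, 0.88, -0.398, 0.237]
force: [0.8, -0.4, -0.3]
grip_width: 0.051
t 10.8333 shift cm [-0.02 -0.39 -0.08] rot [-0.001 -0.001  0.003] |rot| 0.003
foot in stub mm [-2.6 -2.8 -0.8] axis err [-0.002  0.   ] hole alpha deg 50.1
F [ 0.8 -0.4 -0.3] M [ 0.02  0.52 -0.04] tcp [0.5655 0.1747 0.1362] w 0.05095364294369691
j [-0.1   0.35 -0.52  2.2   1.23  0.47 -2.49]
```

View pics/k4.png

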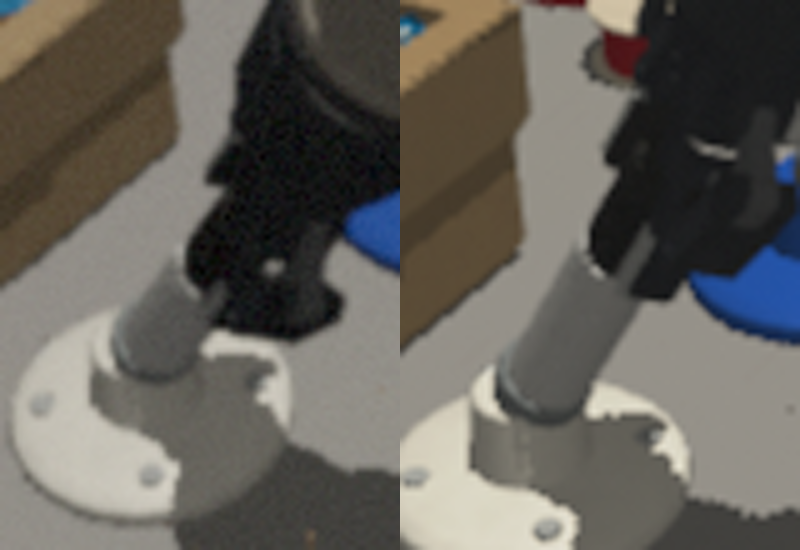

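```bash
sed -i 's/foot_t=np.array(\[0,.0026,.0893\])/foot_t=np.array([0,0,.0893])/' plan.py; python3 go.py 0 50; python3 go.py 0 125
```

```text
t 10.9333 shift cm [-0.01 -0.07 -0.07] rot [-0.002 -0.001  0.003] |rot| 0.004
foot in stub mm [-0.3 -0.5 -0.7] axis err [-0.002 -0.   ] hole alpha deg 50.2
F [-0.3  1.2  0.1] M [-0.02  0.58  0.01] tcp [0.5657 0.1752 0.1365] w 0.05105164378895118
j [-0.1   0.35 -0.52  2.19  1.23  0.47 -2.49]
t 10.9333 shift cm [-0.01 -0.07 -0.07] rot [-1.000e-03 -2.000e-03 -1.306e+00] |rot| 1.306
foot in stub mm [-0.3 -0.5 -0.7] axis err [-0.002 -0.   ] hole alpha deg 50.2
F [-0.3  1.2  0.1] M [-0.02  0.58  0.01] tcp [0.5657 0.1752 0.1365] w 0.05105164378895118
j [-0.1   0.35 -0.52  2.19  1.23  0.47 -2.49]
```

```bash
python3 -m inch '[[0,0,-0.12,0,-0.05,-0.05,0.6],[0,0,-0.12,0,0,0,0.6],[0,0,-0.12,0,0,0,0.6],[0,0,-0.12,0,0,0,0.6],[0,0,-0.12,0,0,0,0.6]]'; python3 -m inch '[[0,0,-0.12,0,0,0,0.6],[0,0,-0.12,0,0,0,0.6],[0,0,-0.12,0,0,0,0.6],[0,0,-0.12,0,0,0,0.6],[0,0,-0.12,0,0,0,0.6]]'; python3 -m inch '[[0,0,-0.12,0,0,0,0.6],[0,0,0,0,0,0,0.6],[0,0,0,0,0,0,0.6]]';python3 go.py 0 125
```

```text
time_s: 11.35
tcp_pos: [0.5659, 0.176, 0.1373]
tcp_rot: [-0.031, 0.958, -0.117, 0.258]
force: [0.6, 1.3, 0.1]
grip_width: 0.0509
time_s: 11.77
tcp_pos: [0.5659, 0.176, 0.1373]
tcp_rot: [0.047, 0.95, 0.171, 0.256]
force: [-0.6, -0.8, 0.4]
grip_width: 0.0513
time_s: 12.02
tcp_pos: [0.5659, 0.176, 0.1373]
tcp_rot: [0.061, 0.939, 0.223, 0.253]
force: [0.9, -0.2, -0.1]
grip_width: 0.0513
t 12.0167 shift cm [-0.03  0.02 -0.01] rot [ 0.    -0.003  0.01 ] |rot| 0.011
foot in stub mm [ 0.4  0.5 -0.1] axis err [-0.002 -0.001] hole alpha deg 125.6
F [ 0.9 -0.2 -0.1] M [-0.01  0.54 -0.01] tcp [0.5659 0.176  0.1373] w 0.05125442424553457
j [-0.02  0.36 -0.63  2.19  1.25  0.51 -1.19]
```

```bash
python3 -m inch '[[0,0,0,0,0,0,0],[0,0,0,0,0,0,0],[0,0,0,0,0,0,0],[0,0,0,0,0,0,0],[0,0,0,0,0,0.1,0]]' 70; python3 go.py 0 125; python3 -m inch '[[0,0,0.1,0,0,0,0],[0,0,0.1,0,0,0,0],[0,0,0.1,0,0,0,0],[0,0,0.1,0,0,0,0],[0,0,0.1,0,0,0,0]]'; python3 go.py 0 45
```

```text
time_s: 12.43
tcp_pos: [0.5655, 0.1765, 0.137]
tcp_rot: [0.062, 0.939, 0.225, 0.253]
force: [-23.1, -3.3, 28.0]
grip_width: 0.0286
t 12.4333 shift cm [-0.01  0.09 -0.01] rot [ 0.    -0.003  0.014] |rot| 0.015
foot in stub mm [-0.1  0.9 -0.1] axis err [-0.003 -0.001] hole alpha deg 125.8
F [-23.1  -3.3  28. ] M [-1.01  2.1  -0.62] tcp [0.5655 0.1765 0.137 ] w 0.02857853887031771
j [-0.02  0.36 -0.63  2.19  1.26  0.51 -1.19]
time_s: 12.85
tcp_pos: [0.566, 0.1764, 0.1375]
tcp_rot: [-0.003, 0.965, -0.016, 0.261]
force: [-11.1, -2.5, 13.1]
grip_width: 0.0287
t 12.85 shift cm [-0.03  0.07 -0.  ] rot [-0.003 -0.003  0.906] |rot| 0.906
foot in stub mm [ 0.7  0.8 -0. ] axis err [-0.004 -0.001] hole alpha deg 96.9
F [-11.1  -2.5  13.1] M [-0.68  1.06 -0.24] tcp [0.566  0.1764 0.1375] w 0.028700267856059124
j [-0.05  0.36 -0.59  2.19  1.25  0.5  -1.69]
```

```bash
cat > m.py <<'E'
from plan import *
s=manip.sense(); print("alpha real",where(s)[-1]-75.6,where(s)[1],"axial F",(s["force"]@Rs[:,2]).round(1),"axis M",(s["ft_torque"]@Rs[:,2]).round(2),"j7",s["joints"][6].round(2),"t",s["time_s"])
E
python3 m.py; python3 -m inch '[[0,0,0.1,0,0,0,0],[0,0,0.1,0,0,0,0],[0,0,0.1,0,0,0,0],[0,0,0.1,0,0,0,0],[0,0,0.05,0,0,0,0]]' >/dev/null; python3 m.py;python3 -m inch '[[0,0,0.06,0,0,0,0],[0,0,0.06,0,0,0,0]]' >/dev/null; python3 m.py
```

```text
alpha real 21.30000000000001 [ 0.7  0.8 -0. ] axial F 16.8 axis M 0.13 j7 -1.69 t 12.85
alpha real -4.5 [1.1 0.4 0.1] axial F 16.5 axis M 0.11 j7 -2.13 t 13.2667
alpha real -11.299999999999997 [1.3 0.1 0. ] axial F 18.0 axis M 0.1 j7 -2.25 t 13.4333
```

Torque is still just friction (0.1 N m). Continuing in small steps toward the button, expected near −30°.

```bash
python3 -m inch '[[0,0,0.05,0,0,0,0],[0,0,0.05,0,0,0,0]]' >/dev/null; python3 m.py;python3 -m inch '[[0,0,0.05,0,0,0,0],[0,0,0.05,0,0,0,0]]' >/dev/null; python3 m.py;python3 -m inch '[[0,0,0.04,0,0,0,0],[0,0,0.04,0,0,0,0]]' >/dev/null; python3 m.py
```

```text
alpha real -16.999999999999993 [ 1.3 -0.1  0.1] axial F 18.4 axis M 0.09 j7 -2.35 t 13.6
alpha real -22.699999999999996 [ 1.2 -0.2  0.1] axial F 17.6 axis M 0.09 j7 -2.45 t 13.7667
alpha real -27.299999999999997 [ 1.2 -0.3  0.1] axial F 19.4 axis M 0.13 j7 -2.53 t 13.9333
```

```bash
python3 look.py k5
```

```text
(no output)
```

View pics/k5.png

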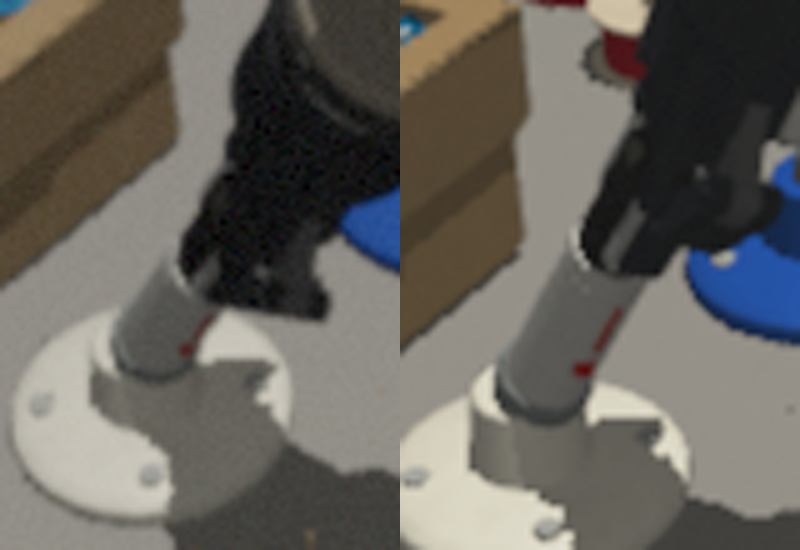

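The red button now shows in the hole at (584,370) in the right panel, slightly left of the line's end at about (591,370). A bit more turning is needed.

```bash
python3 -m inch '[[0,0,0.04,0,0,0,0],[0,0,0,0,0,0,0]]' >/dev/null; python3 m.py;python3 -m inch '[[0,0,0.04,0,0,0,0],[0,0,0,0,0,0,0]]' >/dev/null; python3 m.py; python3 -m inch '[[0,0,0.04,0,0,0,0],[0,0,0,0,0,0,0]]' >/dev/null; python3 m.py
python3 - <<'E'
from plan import *
from cell import optics
ims=[]
for k in ["scene","side"]:
    c=optics.capture(k); x,y=proj(c,[o+Rs@[-.014,0.006,.03]])[0].astype(int)
    ims.append(cv2.resize(c["image"][y-25:y+25,x-20:x+20,::-1],None,fx=10,fy=10,interpolation=cv2.INTER_CUBIC))
cv2.imwrite("pics/k6.png",np.hstack(ims))
E
```

```text
alpha real -29.499999999999993 [ 1.2 -0.3  0.1] axial F 19.6 axis M 0.08 j7 -2.56 t 14.2
alpha real -31.799999999999997 [ 1.2 -0.5  0.1] axial F 19.4 axis M 0.09 j7 -2.6 t 14.3667
alpha real -34.099999999999994 [ 1.2 -1.   0.1] axial F 20.2 axis M 0.11 j7 -2.64 t 14.5333
```

View pics/k6.png

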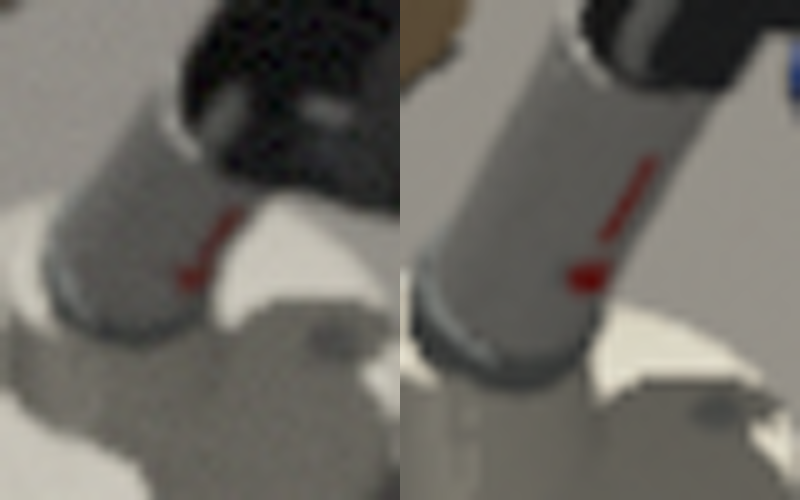

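```bash
python3 -m inch '[[0,0,0.04,0,0,0,0],[0,0,0,0,0,0,0]]' >/dev/null; python3 m.py;python3 -m inch '[[0,0,0.04,0,0,0,0],[0,0,0,0,0,0,0]]' >/dev/null; python3 m.py; python3 -m inch '[[0,0,0.04,0,0,0,0],[0,0,0,0,0,0,0]]' >/dev/null; python3 m.py
```

```text
alpha real -36.39999999999999 [ 1.  -1.4  0.1] axial F 22.0 axis M 0.16 j7 -2.68 t 14.8
alpha real -38.699999999999996 [ 0.7 -1.7  0.1] axial F 21.9 axis M 0.19 j7 -2.72 t 14.9667
alpha real -40.99999999999999 [ 0.4 -1.9  0.1] axial F 23.9 axis M 0.26 j7 -2.76 t 15.1333
```

```bash
python3 -m inch '[[0,0,0.05,0,0,0,0],[0,0,0,0,0,0,0]]' >/dev/null; python3 m.py
cat > k.py <<'E'
from plan import *
from cell import optics
ims=[]
for k in ["scene","side"]:
    c=optics.capture(k); x,y=proj(c,[o+Rs@[-.014,0.006,.03]])[0].astype(int)
    ims.append(cv2.resize(c["image"][y-25:y+25,x-20:x+20,::-1],None,fx=10,fy=10,interpolation=cv2.INTER_CUBIC))
cv2.imwrite(f"pics/{sys.argv[1]}.png",np.hstack(ims))
E
python3 k.py k7
```

```text
alpha real -43.8 [ 0.1 -1.9  0.1] axial F 24.5 axis M 0.44 j7 -2.81 t 15.3
```

View pics/k7.png

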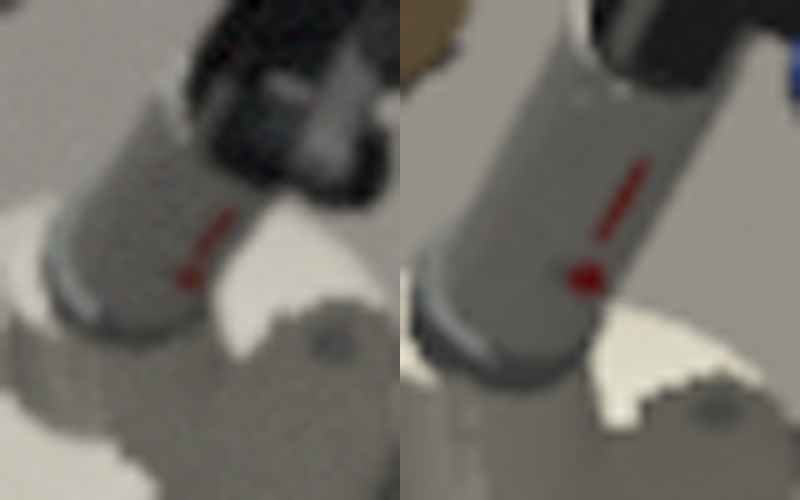

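Torque has risen to 0.44 N m with the button against the hole's edge, so it has popped. Backing off to centre it, unloading and releasing.

```bash
python3 -m inch '[[0,0,-0.06,0,0,-0.05,0],[0,0,-0.06,0,0,-0.05,0],[0,0,0,0,0,-0.05,0],[0,0,0,0,0,0,0]]' >/dev/null; python3 m.py; python3 k.py k8; python3 -m inch '[[0,0,0,0,0,0,0.3],[0,0,0,0,0,0,0.6],[0,0,0,0,0,0,0.6],[0,0,0,0,0,0,0.6],[0,0,0,0,0,0,0.6]]'; python3 go.py 0 30
```

```text
alpha real -36.99999999999999 [ 0.2 -1.7  0.3] axial F 3.7 axis M 0.13 j7 -2.69 t 15.7333
time_s: 16.25
tcp_pos: [0.5658, 0.1772, 0.1381]
tcp_rot: [-0.13, 0.836, -0.483, 0.225]
force: [-0.0, -0.7, -0.0]
grip_width: 0.0512
t 16.25 shift cm [0.11 0.12 0.06] rot [-0.004  0.001  0.152] |rot| 0.152
foot in stub mm [0.7 1.8 0.6] axis err [-0.003 -0.003] hole alpha deg 38.7
F [-0.  -0.7 -0. ] M [0.02 0.54 0.01] tcp [0.5658 0.1772 0.1381] w 0.05119882127046083
j [-0.11  0.34 -0.51  2.19  1.22  0.47 -2.69]
```

View pics/k8.png

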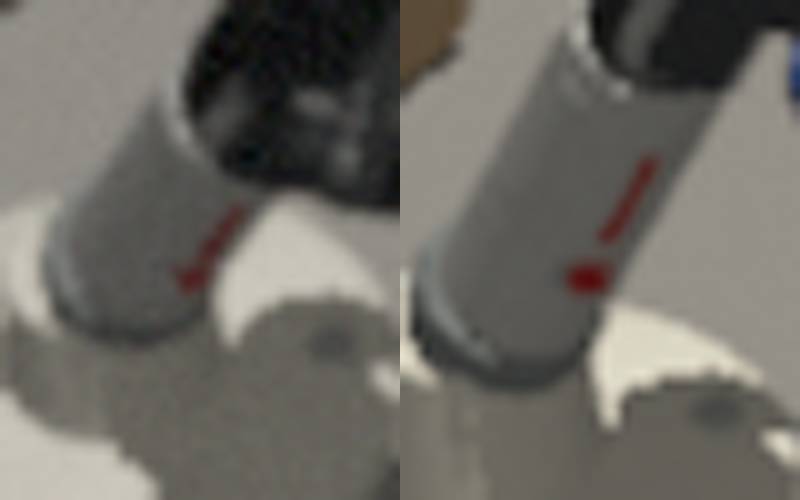

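```bash
python3 -m inch '[[0,0,0,0.1,0.1,0,0.7],[0,0,0,0,0,-1.5,0.7],[0,0,0,0,0,-3,0.7],[0,0,0,0,0,-3,0.7],[0,0,0,0,0,-3.5,0.7]]'; python3 -m inch '[[0,0,0,0,0,-3.5,0.7],[0,0,0,0,0,-3,0.7],[0,0,0,0,0,0,0.7],[0,0,0,0,0,0,0.7]]'; python3 k.py k9; python3 ov.py k10
python3 - <<'E'
import cv2
from cell import optics
for n in ["scene","wrist"]:
    cv2.imwrite(f"pics/{n}9.png",optics.capture(n)["image"][:,:,::-1])
E
```

```text
time_s: 16.67
tcp_pos: [0.509, 0.1751, 0.2327]
tcp_rot: [-0.129, 0.836, -0.484, 0.224]
force: [0.4, -1.5, 0.6]
grip_width: 0.0594
time_s: 17.0
tcp_pos: [0.4778, 0.1755, 0.2912]
tcp_rot: [-0.131, 0.835, -0.483, 0.227]
force: [-0.2, -1.4, 0.0]
grip_width: 0.06
```

View pics/k9.png

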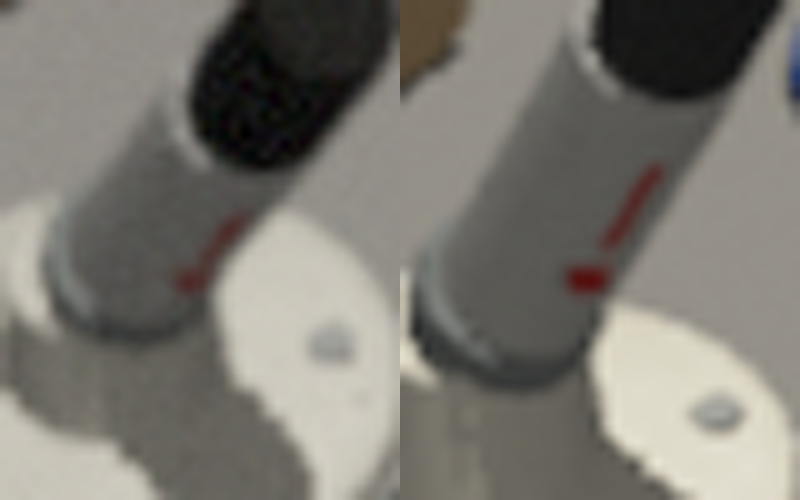

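View pics/wrist9.png

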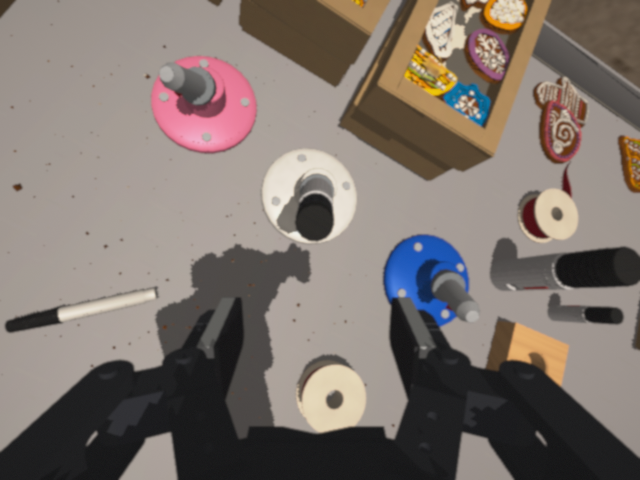

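View pics/scene9.png

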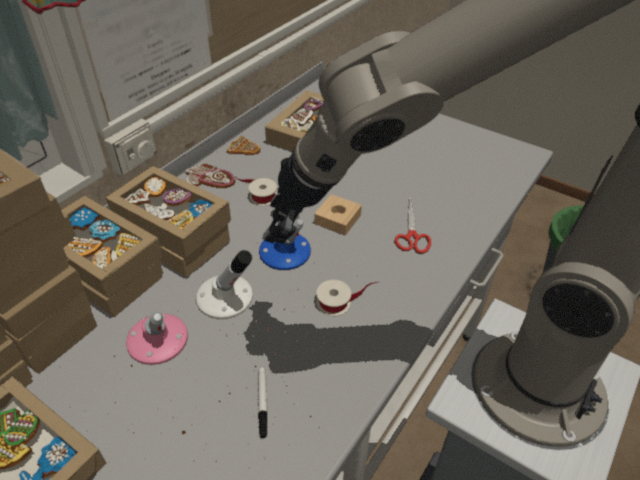

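The tube stands on the stub and the button shows in the hole; spool, marker and scissors are where they were. I'll swing the wrist camera round to the underside and check that the button really sticks out.

```bash
for i in 1 2 3 4; do python3 -m inch '[[0,0,-0.12,0,0,0,0.7],[0,0,-0.12,0,0,0,0.7],[0,0,-0.12,0,0,0,0.7],[0,0,-0.12,0,0,0,0.7],[0,0,-0.12,0,0,0,0.7]]'|tail -1; done
python3 - <<'E'
from h import *
from plan import *
from cell import optics
c=optics.capture("wrist");cv2.imwrite("pics/w11.png",c["image"][:,:,::-1]); s=manip.sense()
print(s["tcp_pos"],-c["R"].T@c["t"],s["joints"].round(2),proj(c,[o+Rs@[-.016,.008,.0245]]))
E
```

```text
grip_width: 0.0597
grip_width: 0.0596
grip_width: 0.0597
grip_width: 0.0597
[0.4773273  0.17500704 0.28792486] [0.34129782 0.19374201 0.37334508] [-0.08 -0.05 -0.57  2.19  0.5   0.63  0.36] [[319.85156001 180.47812331]]
```

View pics/w11.png

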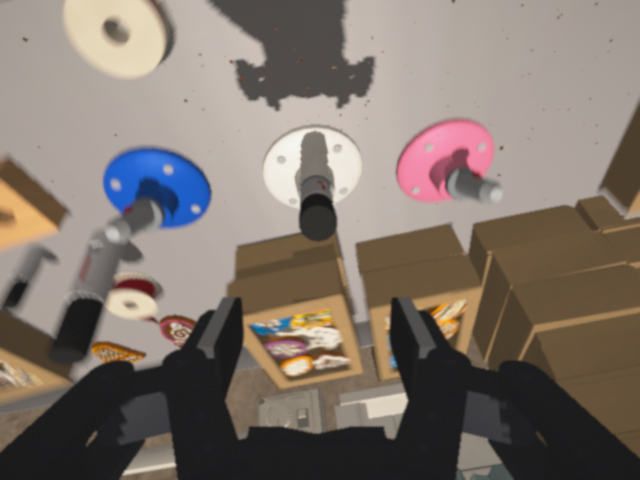

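Run:
```python
import cv2
a=cv2.imread("pics/w11.png")[115:250,255:375]
cv2.imwrite("pics/w11c.png",cv2.resize(a,None,fx=4.4,fy=4.4,interpolation=cv2.INTER_CUBIC))
```

```text
(no output)
```

View pics/w11c.png

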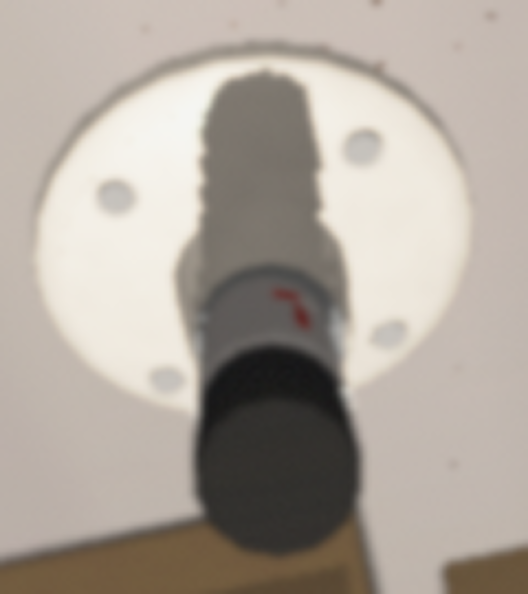

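Run:
```python
from plan import *
from cell import optics
for k,f,i in [("scene","pics/scene0.png",1),("side","pics/side0.png",2)]:
    c=optics.capture(k); A=cv2.imread(f)[:,:,::-1].astype(int); B=c["image"].astype(int)
    x,y=proj(c,[o+Rs@[-.0125,0.0075,.026]])[0].astype(int)
    for n,I in [("before",A),("now",B)]:
        w=I[y-7:y+8,x-8:x+9]; r=np.clip(w[...,0]-(w[...,1]+w[...,2])/2-25,0,None)
        if n=="now": r[:5]=0
        yy,xx=np.mgrid[y-7:y+8,x-8:x+9]
        print(k,n,(xx*r).sum()/r.sum(),(yy*r).sum()/r.sum(),(r>0).sum(), "px cols",xx[r>20].min(),xx[r>20].max(),"rows",yy[r>20].min(),yy[r>20].max())
    for rad in (.0165,.014,.0125):
        t=np.deg2rad(-31);print(" r",rad,(proj(c,[o+Rs@[-rad*np.cos(t),-rad*np.sin(t),.0255]])+p[3:].reshape(3,2)[i]).round(1))
```

```text
scene before 230.8489425981873 282.4622356495468 10 px cols 230 231 rows 282 283Traceback (most recent call last):
  File "<stdin>", line 10, in <module>
    return umr_minimum(a, axis, None, out, keepdims, initial, where)
ValueError: zero-size array to reduction operation minimum which has no identity
```

Run:
```python
from plan import *
from cell import optics
for k,f,i in [("scene","pics/scene0.png",1),("side","pics/side0.png",2)]:
    c=optics.capture(k); A=cv2.imread(f)[:,:,::-1].astype(int); B=c["image"].astype(int)
    x,y=proj(c,[o+Rs@[-.0125,0.0075,.026]])[0].astype(int)
    print(k,x-4,y-6)
    for n,I in [("before",A),("now",B)]:
        w=I[y-6:y+7,x-4:x+7]; print(n);print((w[...,0]-(w[...,1]+w[...,2])//2))
    for rad in (.0165,.014,.0125):
        t=np.deg2rad(-31);print(" r",rad,(proj(c,[o+Rs@[-rad*np.cos(t),-rad*np.sin(t),.0255]])+p[3:].reshape(3,2)[i]).round(1))
```

```text
scene 226 276
before
[[ 0  0  0  0  5  2  1  2  1  1  7]
 [ 1  1  1  1  1  1  1  0  3  6  9]
 [ 2  4  2  1  1 -1  2  2  6  9  8]
 [ 2  1 -1  2  0  1  3  4  6  9 10]
 [ 2  0  0  4  9 14 17  9  7 10  9]
 [ 3  3  1  8 24 38 37 13  9 10  9]
 [ 3  0  5 19 48 53 36 10  8  9  9]
 [ 1  2  3 23 47 56 33  9  8 10 10]
 [ 2 -1  2 13 37 34 20  6  8 10 10]
 [-1  0 -2  7 13  9  5  7  8 10 10]
 [-2  1  1 -1  0 -2  2  7  9  9 11]
 [ 1 -1 -2  2  0  1  1  6  8 10 10]
 [-3 -2 -1 -1  1  4  5  8  9  9  8]]
now
[[ 3  4  4  4  1  1  5  1  3  4  5]
 [ 2  3  2  2  4  3  3  3  9 16 15]
 [ 3  0  3  1  3  1  4  7 19 27 20]
 [ 3  2  1  2  1  4  7 18 31 23  7]
 [ 3  3  5  1  1  5 12 28 24 11  8]
 [ 2  3  4  5  2  8 18 22 11  7 10]
 [ 3  5  4 13 11 17 25 15  7 10  9]
 [ 3  3  7 15 27 31 24  9  7 10  9]
 [ 2  4  3 15 32 36 19  9  9 10 10]
 [ 3  2  4  6 15 11  8  8  8 10 11]
 [ 3  2  2  3  2  5  3  7  8 10  8]
 [ 3  3  4  1  1  1  2  7 10  9 10]
 [ 2  3  2  2 -1  4  4  6  8 11 10]]
 r 0.0165 [[230.9 284. ]]
 r 0.014 [[230.6 282.8]]
 r 0.0125 [[230.4 282.2]]
side 234 284
before
[[ 2  1  1  1  1  1  2  2  1  5  7]
 [ 2
[... 278 characters left out ...]
8  8]
 [ 2  1  7 20 27 13 10  9  7  8  7]
 [ 2  1  1  3  3 -1  4 10 11  9  7]
 [ 1  1  1  0  0 -1  7 13 15 13 13]
 [ 1  1  0  0 -1  1 10 14 15 15 16]]
now
[[ 3  4  3  3  3  3  3  6 24 41 16]
 [ 4  4  4  4  3  3  4 15 38 27  6]
 [ 3  3  4  4  4  3  9 29 40 15  4]
 [ 3  3  4  3  3  7 23 44 25  7  4]
 [ 4  3  4  4  3  9 27 27  9  4  6]
 [ 4  4  3  3  3  5 12  9  3  6  7]
 [ 4  3  9 20 25 24 22 11  4  7  8]
 [ 4  3 17 54 60 59 40 14  6  7  8]
 [ 3  3 17 50 63 63 35 10  8  8  9]
 [ 4  3  7 22 26 20 13  7  8  8  9]
 [ 3  2  3  5  6  2  7 10 11 11  9]
 [ 3  3  2  3  2  3  8 13 14 14 14]
 [ 3  3  3  4  2  2 10 15 14 14 15]]
 r 0.0165 [[238.6 292.2]]
 r 0.014 [[238.1 291.1]]
 r 0.0125 [[237.8 290.4]]
```

The button's lower edge sits on the same pixels as before assembly (side rows 291–293). Pressed in by 2.5 mm or more, it would have shifted by over 1 px, so it is fully out. Handing in.

Run:
```python
from cell import manip,order
s=manip.sense();print(s["time_s"],s["force"],s["grip_width"]);print(order.sign_off())
```

```text
19.1667 [-0.19292931 -0.23760579  0.12397453] 0.05967188822944717
the job is handed in; nothing more can be done
None
```

The tube is on the white stand's stub, seated on the collar with the red button out through the hole. I handed the job in at about 19 s of the 58 s allowed.

**What I did:** I lifted the tube out of its rest and slid it down the stub until it met about 24 N at the collar. The wrist joint was too close to its limit to turn the tube from there. So I let go, regripped with the wrist turned back, and turned the tube until the button locked. Then I let go and backed away.

**Last checks:**
- **Seating:** the estimated distance from the tube's bottom end to the collar was 0.1–0.2 mm while pressed home, and the axis was within 0.005 rad. After release I confirmed it only by eye in the pictures.
- **Button:** turning resistance rose from 0.1 to 0.44 N m once the button caught in the hole. Its lower edge in the side camera sits on the same pixels as before assembly, so it is not pressed in. The wrist-camera view was too steep to show it sticking out, so I rely on those two checks.
- **Release:** the wrist force was near zero and the gripper was well clear of everything.
- **Loose items:** in the last scene picture the spool, marker and scissors are where they started.

**Disagreements:** near the end of the turn the tool axis sat up to 2 mm off my estimate of the stub axis. That is within the arm's give and the calibration error, and it did not affect the fit.

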